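# Close up the gift-tag stand

### The arm

A 7-joint arm with a two-finger parallel gripper is mounted at the origin on a cart in front of the work surface, level with it; the furniture and walls round the work are solid. World frame = base frame: x ahead of the robot, y to its left, z up, the work surface at z = 0. Lengths are in m, angles in degrees, forces in N, time in s.
With the tool pointing down it reaches from about 0.425 to 0.825 m from the base axis. Payload 3.6 kg.
Tool frame: the origin (TCP) lies midway between the tips of the shut fingers; the grasp point (between the pads) lies 19 mm behind it; z points along the fingers, y is the direction in which the jaws open and shut (so a half turn about z gives the same grasp; the last joint's range is limited). The gripper opens to 85 mm and grips with 20 to 120 N. Pads are 22 mm wide; open, the fingers measure 114 mm over their backs; the gripper's body (76 mm by 85 mm) begins 54 mm behind the grasp point. The pads swing forward as they close: fully open they stand 13 mm farther back than shut.
Start: joints at [-66.95, 35.231, -0.722, 81.555, 0.464, 63.22, -2.315], TCP at [0.27, 0.591, 0.198] pointing down, gripper open.
Joint ranges: [-178.69, 178.69], [-17.37, 117.87], [-77.05, 75.6], [15.02, 138.74], [-78.02, 258.01], [0.78, 113.62], [-162.83, 162.83]. Speed limits (degrees/s): [159.86, 159.86, 180, 180, 180, 180, 180].

### API

Orientations are given as a 3x3 rotation matrix whose columns are the frame's x, y, z axes.
In Python, from cell import arm, viewer gives the robot as it stands. The module is installed in compiled form; this text tells all that it offers.
- The arm moves only by the tool play_rows, never from a script. Its argument "moves" is a list of rows, each an object with "hand": the closure, from -1 (fully open) to 1 (shut); "offset": the shift along the tool's x, y, z in mm, a list of three; "delta_rot": the turn, a rotation vector about the tool's x, y, z in degrees, a list of three. A call has 1 to 10 rows; each row is the pose to reach, as a shift and turn from the pose commanded when the call began, along the tool's axes at that moment; what a row does not reach only later rows make up. A row lasts 1/10 s, in which the tool goes at most 50 mm and 8.59 degrees, less where a joint would pass 70% of its speed; a pose out of reach is approached as far as the arm can. A call with a gripper value outside its range is refused whole. The fingers move at their own pace and stop on an object; the grip force is fixed at half the most. Time passes only in rows, so rows that repeat a pose let the fingers close. It gives the time, the measured TCP pose, the force and the opening at its end, in the units of the state.
- arm.observe(): the state, without advancing time (a new reading comes with each control period).
- viewer.snapshot(name): name is "side" or "top"; returns a dict with "img" (420x560x3 uint8, red, green, blue), "fovy" (degrees; the focal length in pixels is half the picture's height over the tangent of half this angle, whatever the lens; pixels are square), "cx", "cy" (the principal point, pixels), "pose" (4x4, takes a point from camera to world coordinates). Camera axes: x right, y up, looking along -z (the intrinsics and any distortion apply to the point x, -y, -z); pixel columns grow to the right and rows downward; lengths in m; the calibration is good to about 2 mm. A picture is of the moment at which its call begins. There is no depth.
- arm.close_job(): hands the job in, once; it reports no verdict.
The state is a dict: "clock": time; "joints": joint angles; "joint_velocities": joint speeds; "effort": joint torques, N m; "tool_pos": TCP position; "ee_rot": TCP orientation; "wrist_force": force on the tool from outside, world axes, zero at the start; "wrist_torque": the same for the moment, N m; "gripper_width": finger opening in m.
Only numpy, scipy, OpenCV 4.12 (cv2) and the standard library are available. Lean on these libraries where they do the work, as an engineer would, in place of code of your own. Each camera call takes 0.05 s, during which the arm holds its last target.

### The job

Get the gift-tag stand ready for the counter: first clip the sprung steel clip over the top edge of the stand's upright board, well down on it, and let go of it there. Then set the round snap cap on the stud of the tag post and press it down past the click until it is fully home; finish while still holding the cap, pressing it firmly down. Leave the clip on the board and do not disturb the candle jar, soap and stamp.

Things in the scene. Friction and masses are not known exactly. Their poses are not given: they have to be found in the camera images.
- stand: Gift-tag stand, fixed: wooden base 90 (x) x 200 (y) x 12 mm, origin under its centre. At local y = -55 mm an upright board with a kraft card, 7 mm thick along x (-3.5 to +3.5 mm), 64 mm wide along y, top edge 58 mm above the counter. At y = +60 mm a steel post with round kraft tags (47 mm across, up to 33 mm above the counter), a shoulder and a stud at its top.
- board_top (a point): Middle of the board's top edge, 58 mm above the counter; axes as the stand's (x across the board's thickness, y along its edge, z up).
- stud_seat (a point): Centre of the shoulder (32 mm disc) on the tag post, where the cap's rim comes to rest, 52 mm above the counter; z up. The snap: the cap's lip meets the stud's balls with its rim about 13 mm above the shoulder, needs 6 to 12 N, and snaps over with the rim about 5 mm above; the balls then draw the cap down to about 2 mm, and it must be pressed on to the shoulder.
- stud_tip (a point): Top of the stud, 18.5 mm above the shoulder. The stud is 18 mm in diameter, tapering to 13 mm over its top 4 mm; four sprung balls stick out 2.8 mm from it, 10 mm above the shoulder. The clip on the board beside it stands about 105 mm above the counter.
- cap: Black ribbed snap cap, round, 36 mm in diameter, 34 mm high, 30 g, standing loose on the counter with its open end down; origin at the centre of its open rim (its underside), z up through its closed top. Its mouth is 20.4 mm wide with a lip 5 mm high, wider inside; 22 mm deep. Any turn about z will do.
- clip: Sprung steel clip, 47 g, 62 mm high, 34 mm wide (y), standing loose on its shut jaws; origin at the jaw tips, z up. Two levers on a pin along y, 28 mm above the tips. The handles end in 9 mm round bars along y, 58 mm above the tips, 48 mm apart over their outsides along x. Squeezed along x to 27 mm (about 11 N) the tips open 20 mm; let go, they shut. Front and back are alike.
- clip_mouth (a point): Point at the clip's jaw tips, midway between them when shut (the clip's origin). It and the clip's frame are carried by the +x lever, which leans about y as the jaws open (up to 0.35 rad; 0.12 rad and 3 mm along x when on the board). The board goes at most about 22 mm in.
- clip_jaw (a joint): Angle between the clip's two levers: 0 jaws shut, about 0.24 rad when clamped on the board (7 mm), 0.7 rad fully squeezed open; sprung shut. Squeeze it with the tips a few mm clear of the counter, as curving fingers may push it down.
- candle_jar: Glass candle jar, 76 mm across, 90 mm high, bystander; origin at the centre of its underside.
- soap: Wrapped soap bar, 53 x 78 x 28 mm, bystander; origin at the centre of its underside.
- stamp: Wooden hand stamp, 32 x 45 x 62 mm, bystander; origin at the centre of its underside.
There are look-alikes about, which are no part of the job. Leave any pink look-alike of the clip alone.

How it is judged (in metres and radians):
On the way, in this order (a step that is already met when the one before it is completed fails the run):
1. the clip is clamped on the board's top edge and let go (z of clip_mouth in the frame of board_top below -0.01 m and x of clip_mouth in the frame of board_top between -0.01 and 0.01 m and y of clip_mouth in the frame of board_top between -0.025 and 0.025 m and value of joint clip_jaw between 0.12 and 0.4 rad and angle between clip's own z axis and vertical below 0.4 rad and contact force between the fingers and clip below 0.3 N), for 0.2 s.
2. the cap has snapped over the stud and its rim is home on the shoulder (z of cap in the frame of stud_seat between -0.002 and 0.0015 m and horizontal distance between cap and stud_seat below 0.003 m and angle between cap's own z axis and vertical below 0.12 rad), for 0.1 s.
At the end, for the whole second after the job is handed in: Clip let go on the board, jaw tips 10 mm or more below its top edge and within 25 mm of its middle; cap upright on the stud, rim within 1.5 mm of the shoulder and 3 mm of the axis, fingers still on it (over 3 N), pressing it on the stand with over 4 N (all of step 1 and all of step 2 and contact force between cap and stand above 4 N and contact force between the fingers and cap above 3 N); the arm keeps its last pose, push and grip.
It fails at once if a bystander is pushed more than 30 mm or tipped over (distance of any of candle_jar, soap, stamp from where it was at the start of the episode above 0.03 m or angle between any of candle_jar, soap, stamp's own z axis and vertical above 0.5 rad).
It also fails if it takes over 58 s, if anything falls off the work surface, if the arm or the gripper's body presses on something with over 40 N, if the wrist force passes 120 N, or if a joint passes its speed limit or range.

## Working session

There is one attempt and no reset: what is moved stays moved. The work goes in short steps, Python scripts to look and compute and a tool call to move; the robot and the scene stay as the last step left them, time stands still between calls to the robot, and variables do not carry over. Pictures are saved under pics/ and viewed, and the job is handed in when it is done.

Besides the shell and the picture viewer there is one more tool, called after "Request:" by a JSON object that holds its "name" and its "arguments". play_rows: Moves the arm, as the interface text tells. Its arguments: {"type":"object","properties":{"moves":{"type":"array","items":{"type":"object","properties":{"hand":{"type":"number"},"offset":{"type":"array","items":{"type":"number"}},"delta_rot":{"type":"array","items":{"type":"number"}}}}}},"required":["moves"]}

```bash
mkdir -p pics; ls; python3 - <<'E'
from cell import arm, viewer
import cv2, numpy as np, pickle
np.set_printoptions(precision=4,suppress=True)
s=arm.observe(); print(s)
for n in("side","top"):
    d=viewer.snapshot(n); pickle.dump(d,open(f'{n}0.pkl','wb'))
    cv2.imwrite(f'pics/{n}0.png',d['img'][:,:,::-1])
    print(n,{k:v for k,v in d.items() if k!='img'})
E
```

```text
pics
{'clock': 0.0, 'joints': array([-66.9491,  35.2893,  -0.7232,  81.6414,   0.4644,  63.2198,
        -2.3142]), 'joint_velocities': array([-0.0075, -0.0067,  0.008 ,  0.0957, -0.0132, -0.0399, -0.068 ]), 'effort': array([  0.0011, -46.9211,   0.2593, -17.1039,   0.01  ,   0.0095,
         0.    ]), 'tool_pos': array([0.2699, 0.5904, 0.1969]), 'ee_rot': array([[-0.9095,  0.4157, -0.001 ],
       [ 0.4157,  0.9095, -0.0024],
       [-0.    , -0.0026, -1.    ]]), 'wrist_force': array([-0.0998, -0.318 ,  0.6956]), 'wrist_torque': array([-0.0062, -0.0115, -0.0715]), 'gripper_width': 0.08533978638089974}
side {'fovy': 46.14200442072739, 'cx': 286.6000363230304, 'cy': 198.15449038015356, 'pose': array([[ 0.8562,  0.3193, -0.4062,  0.1543],
       [-0.5165,  0.5058, -0.6909, -0.7674],
       [-0.0152,  0.8014,  0.598 ,  0.7423],
       [ 0.    ,  0.    ,  0.    ,  1.    ]])}
top {'fovy': 56.44242208288548, 'cx': 279.5290760476443, 'cy': 214.86281246270636, 'pose': array([[ 0.0149,  0.995 , -0.0991,  0.5134],
       [-0.9999,  0.0145, -0.0045,  0.002 ],
       [-0.003 ,  0.0992,  0.9951,  1.1268],
       [ 0.    ,  0.    ,  0.    ,  1.    ]])}
```

View pics/side0.png

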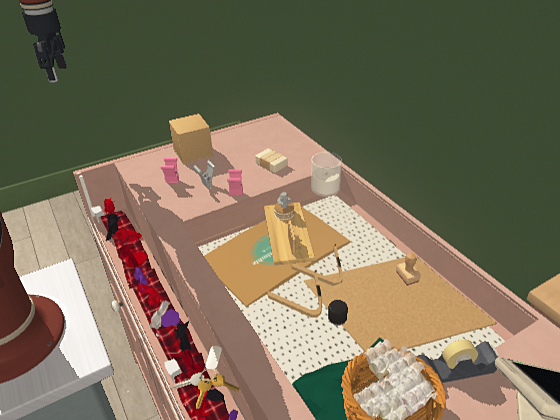

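View pics/top0.png

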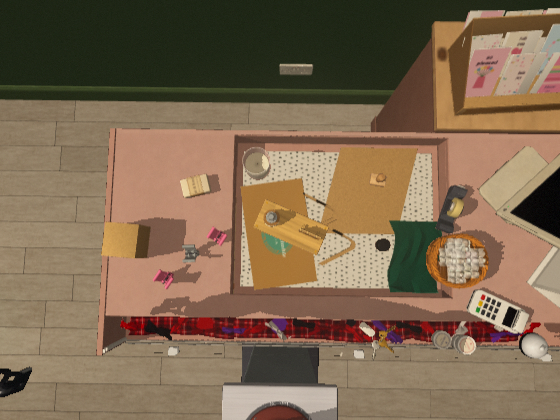

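```bash
cat > h.py <<'E'
import numpy as np, cv2, pickle
from scipy.optimize import least_squares
np.set_printoptions(precision=4,suppress=True)
def f(d): return 210/np.tan(np.radians(d['fovy']/2))
def ray(d,u,v):
    r=np.array([(u-d['cx'])/f(d),-(v-d['cy'])/f(d),-1.]); P=d['pose']
    r=P[:3,:3]@r; return P[:3,3],r/np.linalg.norm(r)
def onz(d,u,v,z):
    o,r=ray(d,u,v); return o+r*(z-o[2])/r[2]
def proj(d,p):
    P=d['pose']; c=P[:3,:3].T@(np.asarray(p)-P[:3,3]); return np.array([d['cx']+f(d)*c[0]/-c[2],d['cy']-f(d)*c[1]/-c[2]])
def tri(ds,us):
    A=np.zeros((3,3));b=np.zeros(3);L=[ray(d,*u) for d,u in zip(ds,us)]
    for o,r in L:
        M=np.eye(3)-np.outer(r,r);A+=M;b+=M@o
    p=np.linalg.solve(A,b); return p,[np.linalg.norm(np.cross(p-o,r)) for o,r in L]
def load(n): return pickle.load(open(n+'.pkl','rb'))
def crop(d,name,u0,v0,u1,v1,k):
    cv2.imwrite(f'pics/{name}.png',cv2.resize(np.ascontiguousarray(d['img'][v0:v1,u0:u1,::-1]),None,fx=k,fy=k,interpolation=cv2.INTER_CUBIC))
E
python3 - <<'E'
from h import *
S=load('side0');T=load('top0')
crop(S,'s_clip',150,140,270,220,6)
crop(T,'t_clip',130,210,250,300,6)
crop(S,'s_st',230,170,370,330,5 if 0 else 3.7)
crop(T,'t_st',240,180,400,270,4.9)
print(tri([S,T],[(323,190),(256,176)]))
E
```

```text
(array([0.7468, 0.0732, 0.0002]), [np.float64(0.009035431659883505), np.float64(0.009035431659883348)])
```

View pics/s_clip.png

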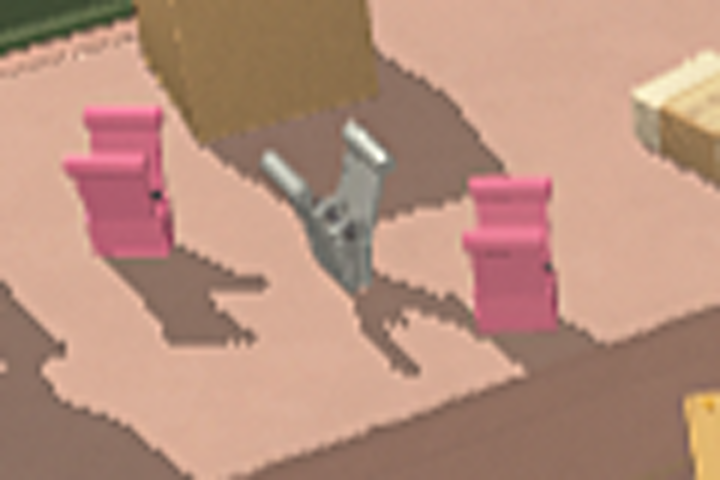

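View pics/t_clip.png

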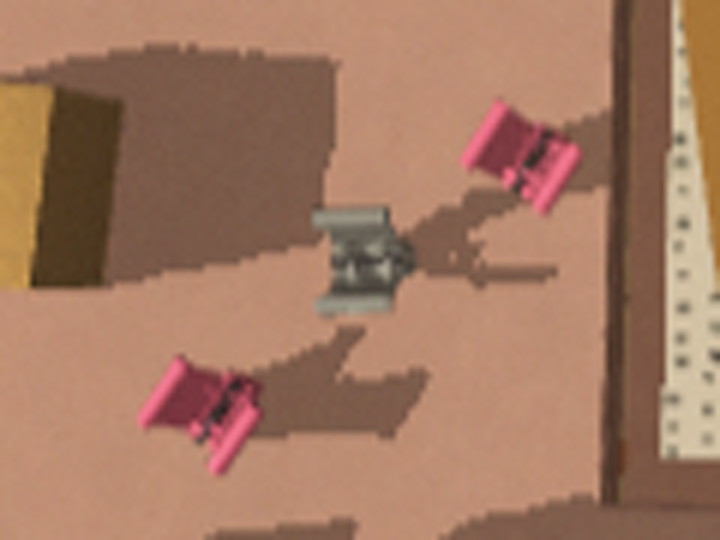

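View pics/s_st.png

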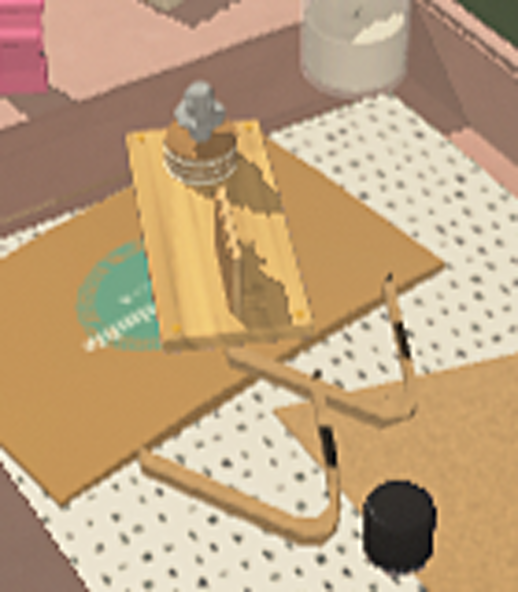

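View pics/t_st.png

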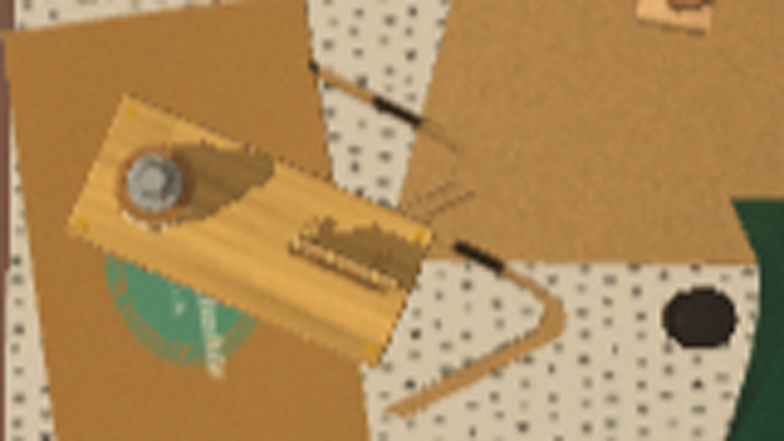

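```bash
python3 - <<'E'
from h import *
S=load('side0');T=load('top0')
t=[(265.5,199.4),(253.9,227.5),(317.1,254.9),(328.4,228)]
s=[(299.7,203),(264.3,206.5),(274.6,262.4),(314.3,258.4)]
P=[]
for a,b in zip(s,t):
    p,e=tri([S,T],[a,b]);P.append(p);print(p,e)
P=np.array(P)
for i in range(4): print(np.linalg.norm(P[i]-P[(i+1)%4]))
# clip shadow/ledge: pink clip bottom, box; soap corners
print('stud',tri([S,T],[(230+200/3.7,170+85/3.7),(240+153/4.9,180+180/4.9)]))
# clip bars centers
print('barA',tri([S,T],[(150+368/6,140+145/6),(130+355/6,210+217/6)]))
print('barB',tri([S,T],[(150+285/6,140+172/6),(130+355/6,210+306/6)]))
print('cap',tri([S,T],[(338,305),(240+700/4.9,180+318/4.9)]))
for u,v in[(235,135),(447,137),(108,130),(443,295),(108,320)]: print(u,v,onz(T,u,v,0))
E
```

```text
[0.6698 0.0479 0.0072] [np.float64(0.0007147095090423568), np.float64(0.0007147095090423525)]
[0.5879 0.0795 0.0095] [np.float64(0.0007171680872624618), np.float64(0.0007171680872625028)]
[ 0.5125 -0.1016  0.0095] [np.float64(0.0005953641806627035), np.float64(0.000595364180662692)]
[ 0.5905 -0.1342  0.0078] [np.float64(0.0015958929486639094), np.float64(0.0015958929486639807)]
0.08780434342159975
0.19619016131188718
0.08453357163400604
0.19861885108354357
stud (array([0.6142, 0.0286, 0.0713]), [np.float64(0.0012495592346453345), np.float64(0.0012495592346456258)])
barA (array([0.5308, 0.2517, 0.0579]), [np.float64(0.00025304855535961953), np.float64(0.0002530485553596532)])
barB (array([0.4912, 0.2497, 0.0592]), [np.float64(0.0008449425871446875), np.float64(0.0008449425871447402)])
cap (array([ 0.5438, -0.2829,  0.033 ]), [np.float64(0.0015447947682521326), np.float64(0.001544794768252021)])
235 135 [0.8608 0.1422 0.    ]
447 137 [ 0.8635 -0.4832  0.    ]
108 130 [0.8708 0.5189 0.    ]
443 295 [ 0.4043 -0.4593  0.    ]
108 320 [0.3204 0.4867 0.    ]
```

```bash
python3 - <<'E'
from h import *
S=load('side0');T=load('top0')
crop(S,'s_l',150,140,360,300,3.7)
crop(T,'t_l',170,130,330,250,4.9)
print(tri([S,T],[(235,140+185/6),(130+487/6,210+133/6)]))
print(tri([S,T],[(150+507/6,140+240/6),(130+560/6,210+182/6)]))
# shadow tip of clip (ledge): 
print('shadow tip',tri([S,T],[(150+410/6,140+372/6),(130+553/6,210+272/6)]))
E
```

```text
(array([0.5697, 0.1934, 0.0562]), [np.float64(1.69047839363598e-05), np.float64(1.6904783936330062e-05)])
(array([0.5493, 0.1588, 0.0558]), [np.float64(0.001652204852650244), np.float64(0.0016522048526502302)])
shadow tip (array([ 0.5067,  0.17  , -0.0019]), [np.float64(9.115527651802539e-06), np.float64(9.115527651656048e-06)])
```

View pics/s_l.png

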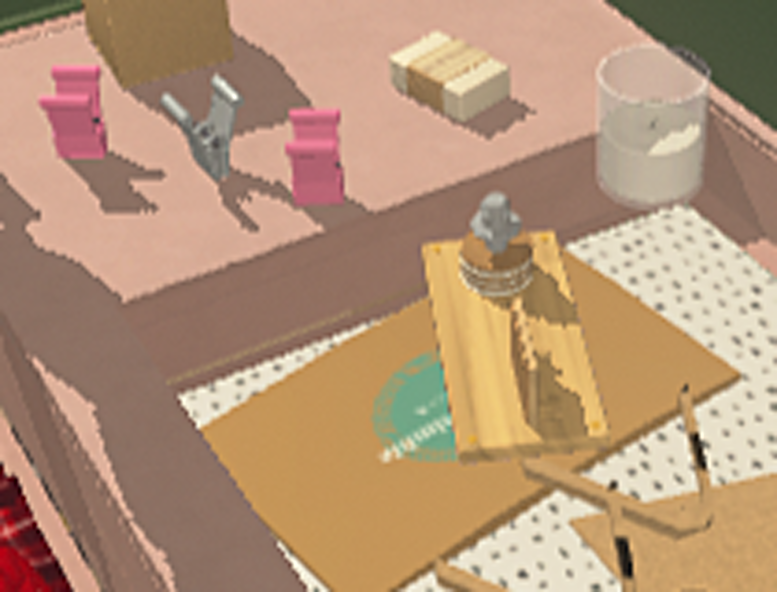

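View pics/t_l.png

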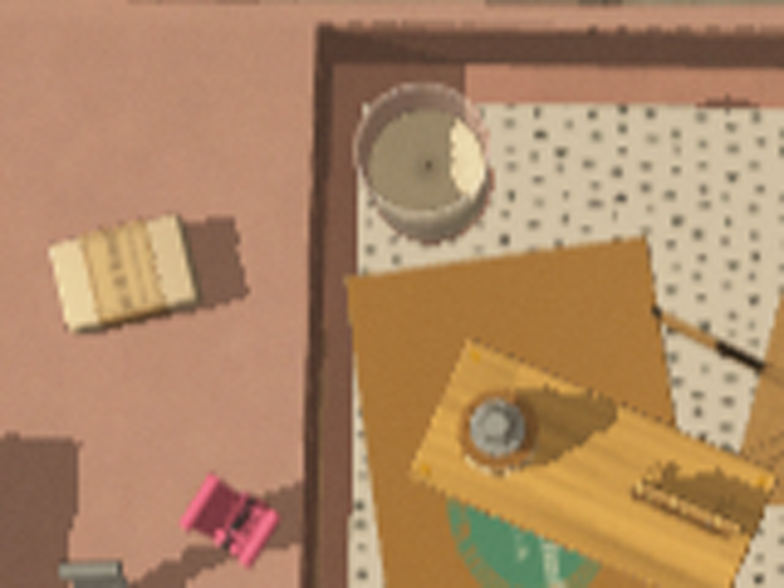

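```bash
python3 - <<'E'
from h import *
S=load('side0');T=load('top0')
print('sheet',tri([S,T],[(350,241.4),(301.6,178.4)]))
print('soap',tri([S,T],[(150+460/3.7,140+121/3.7),(170+78/4.9,130+332/4.9)]))
crop(T,'t_c',200,250,300,330,7); crop(S,'s_c',160,200,280,290,6)
crop(T,'t_board',290,215,335,250,16); crop(S,'s_board',265,225,325,270,13)
E
```

```text
sheet (array([ 0.7488, -0.0599, -0.0747]), [np.float64(0.0006846383887507519), np.float64(0.0006846383887508479)])
soap (array([ 0.7006,  0.2793, -0.0462]), [np.float64(0.025566877680424416), np.float64(0.025566877680424226)])
```

View pics/t_c.png

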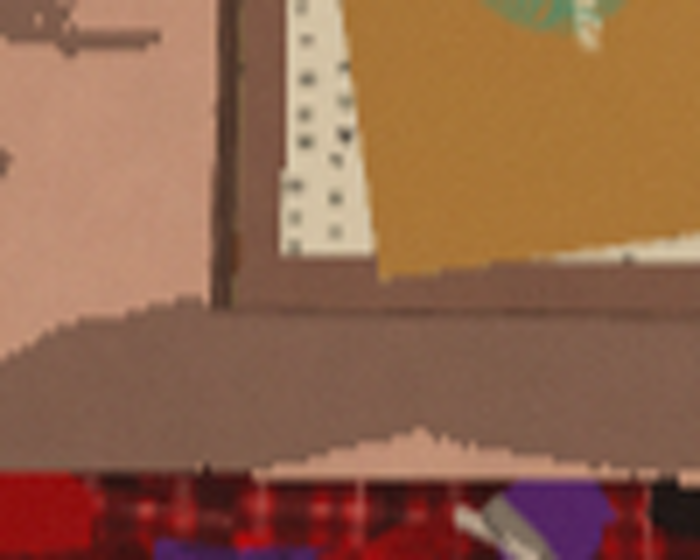

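View pics/t_board.png

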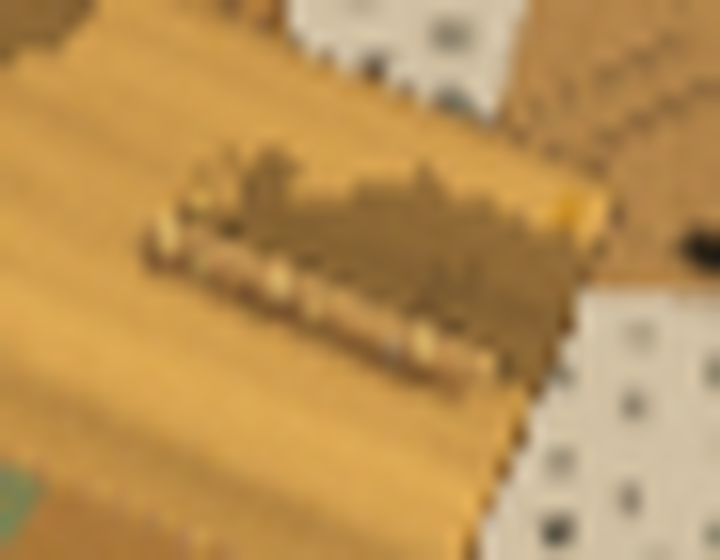

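View pics/s_board.png

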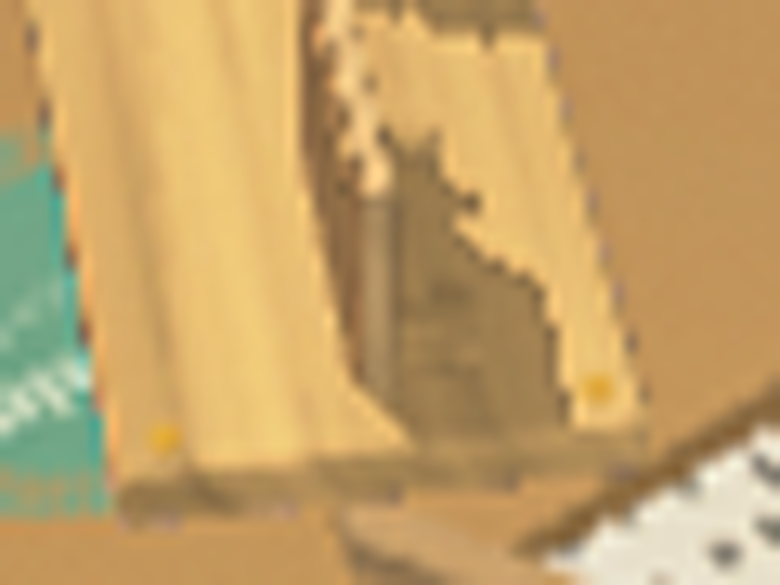

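```bash
python3 - <<'E'
from h import *
S=load('side0');T=load('top0')
# box
print('boxtopcorner',[tri([S,T],[a,b]) for a,b in [((208,123),(150,223)),((177,135),(105,255))]])
for z in(0,.1):print('box',z,onz(T,138,257,z),onz(T,150,224,z),onz(T,103,222,z))
print('pink2',onz(T,165,279,.03))
t=[(265.5,199.4),(253.9,227.5),(317.1,254.9),(328.4,228)]
s=[(299.7,203),(264.3,206.5),(274.6,262.4),(314.3,258.4)]
for d,q in((T,t),(S,s)):
    P=np.array([onz(d,*u,0.012) for u in q]); c=P.mean(0); y=(P[0]+P[1]-P[2]-P[3])[:2];x=(P[0]+P[3]-P[1]-P[2])[:2]
    print(c,np.degrees(np.arctan2(-y[0],y[1])),np.degrees(np.arctan2(x[1],x[0])))
a=onz(T,299.7,229.25,.058);b=onz(T,320.6,237.5,.058);print('board',(a+b)/2,np.linalg.norm(a-b),np.degrees(np.arctan2(-(a-b)[0],(a-b)[1])))
E
```

```text
boxtopcorner [(array([0.5796, 0.3438, 0.1213]), [np.float64(0.008718316260961765), np.float64(0.00871831626096177)]), (array([0.5126, 0.4838, 0.0392]), [np.float64(0.010467798744910772), np.float64(0.0104677987449109)])]
box 0 [0.4983 0.4109 0.    ] [0.5936 0.381  0.    ] [0.5974 0.5174 0.    ]
box 0.1 [0.4997 0.3746 0.1   ] [0.5865 0.3474 0.1   ] [0.59   0.4717 0.1   ]
pink2 [0.4392 0.322  0.03  ]
[ 0.5891 -0.0266  0.012 ] -23.174800438647452 -21.848467770151338
[ 0.5889 -0.031   0.012 ] -22.94400807050898 -23.380222659599035
board [ 0.5703 -0.0775  0.058 ] 0.06120652257246917 -20.766347344291997
```

```bash
cat >> h.py <<'E'
def goto(p,yaw,s=None):
    """delta in tool axes to get TCP to p, tool y at world angle yaw (mod 180), pointing down"""
    from cell import arm
    from scipy.spatial.transform import Rotation as R
    s=s or arm.observe(); M=s['ee_rot']
    best=None
    for k in(0,180):
        a=np.radians(yaw+k); y=np.array([np.cos(a),np.sin(a),0]); z=np.array([0,0,-1.]); x=np.cross(y,z)
        rv=R.from_matrix(M.T@np.c_[x,y,z]).as_rotvec(degrees=True)
        if best is None or np.linalg.norm(rv)<np.linalg.norm(best): best=rv
    off=M.T@(np.asarray(p)-s['tool_pos'])*1000
    print('t',s['clock'],'pos',s['tool_pos'],'w',s['gripper_width'],'F',s['wrist_force'],'j',s['joints'])
    print('off',off.round(1),'rot',best.round(1))
E
python3 -c "
from h import *
goto([.511,.2507,.16],3)"
```

```text
t 0.1 pos [0.27   0.5904 0.197 ] w 0.0854680586401017 F [-0.4508  0.1894  0.2376] j [-66.9498  35.2847  -0.7187  81.6314   0.4638  63.2219  -2.3167]
off [-360.5 -208.7   37.6] rot [-0.1  0.1 62.4]
```

Request:
{"name": "play_rows", "arguments": {"moves": [{"hand":-1,"offset":[-180,-104,0],"delta_rot":[0,0,31]},{"hand":-1,"offset":[-180,-104,0],"delta_rot":[0,0,31]},{"hand":-1,"offset":[-180,-104,0],"delta_rot":[0,0,31]},{"hand":-1,"offset":[-180,-104,0],"delta_rot":[0,0,31]},{"hand":-1,"offset":[-360.5,-208.7,20],"delta_rot":[0,0,62.4]},{"hand":-1,"offset":[-360.5,-208.7,37],"delta_rot":[0,0,62.4]},{"hand":-1,"offset":[-360.5,-208.7,37],"delta_rot":[0,0,62.4]},{"hand":-0.6,"offset":[-360.5,-208.7,37],"delta_rot":[0,0,62.4]},{"hand":-0.6,"offset":[-360.5,-208.7,37],"delta_rot":[0,0,62.4]},{"hand":-0.6,"offset":[-360.5,-208.7,37],"delta_rot":[0,0,62.4]}]}}

```text
clock: 1.1
tool_pos: [0.5131, 0.2462, 0.1602]
ee_rot: [[-0.045, 0.999, -0.0], [0.999, 0.045, -0.004], [-0.004, -0.001, -1.0]]
wrist_force: [-0.6, 0.7, 0.4]
gripper_width: 0.0682
```

```bash
python3 - <<'E'
from h import *
from cell import viewer
goto([.511,.2507,.043],3)
for n in("side","top"):
    d=viewer.snapshot(n); pickle.dump(d,open(f'{n}1.pkl','wb'))
crop(load('side1'),'s1',150,60,270,220,4)
crop(load('top1'),'t1',130,210,250,300,5)
E
```

```text
t 1.1 pos [0.5131 0.2462 0.1602] w 0.06822353929016525 F [-0.6387  0.6921  0.3505] j [-38.7001  31.0829  16.7808  98.4495 -10.6375  52.1519 -15.0637]
off [  5.   -1.8 117.2] rot [-0.   0.2 -0.4]
```

View pics/s1.png

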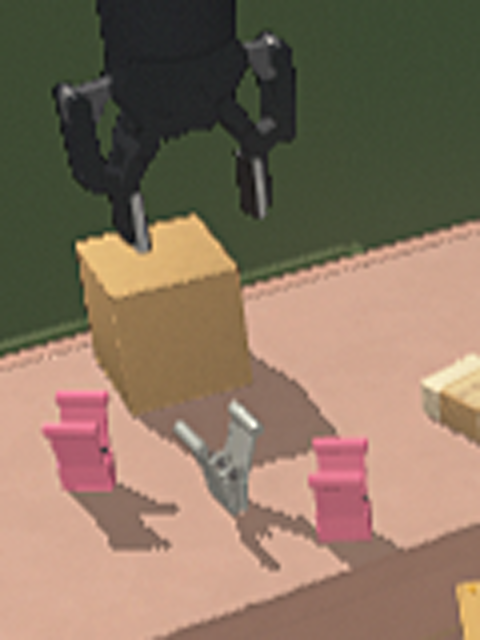

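View pics/t1.png

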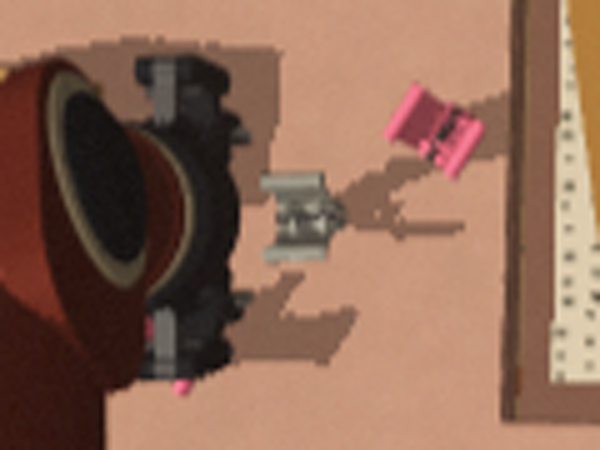

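Request:
{"name": "play_rows", "arguments": {"moves": [{"hand":-0.6,"offset":[5,-2,40],"delta_rot":[0,0,0]},{"hand":-0.6,"offset":[5,-2,80],"delta_rot":[0,0,0]},{"hand":-0.6,"offset":[5,-2,110],"delta_rot":[0,0,0]},{"hand":-0.6,"offset":[5,-2,124],"delta_rot":[0,0,0]},{"hand":-0.6,"offset":[5,-2,124],"delta_rot":[0,0,0]},{"hand":-0.6,"offset":[5,-2,124],"delta_rot":[0,0,0]}]}}

```text
clock: 1.8
tool_pos: [0.5096, 0.2577, 0.0382]
ee_rot: [[-0.054, 0.999, 0.002], [0.999, 0.054, 0.001], [0.001, 0.002, -1.0]]
wrist_force: [-0.2, -1.2, 1.1]
gripper_width: 0.0689
```

```bash
python3 - <<'E'
from h import *
from cell import viewer
goto([.511,.2507,.036],3)
for n in("side","top"):
    d=viewer.snapshot(n); pickle.dump(d,open(f'{n}1.pkl','wb'))
crop(load('side1'),'s2',150,100,270,220,5)
E
```

```text
t 1.8 pos [0.5096 0.2577 0.0382] w 0.06887111118023392 F [-0.2168 -1.1547  1.137 ] j [-37.2317  40.3695  13.0975 104.6357 -14.3366  36.4814 -12.4678]
off [-7.1  1.   2.2] rot [ 0.1 -0.1  0.1]
```

View pics/s2.png

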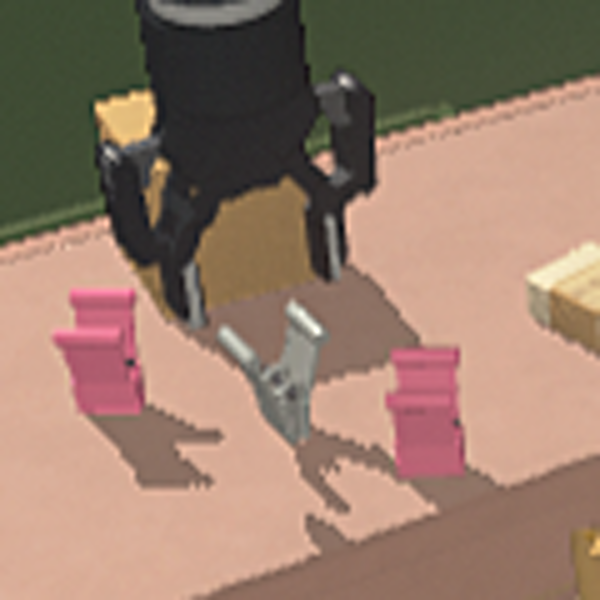

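```bash
python3 - <<'E'
from h import *
from cell import arm
S=load('side1');T=load('top1')
p=np.array([.5096,.2577,.0382])
for q in(p+[.034,0,.01],p-[.034,0,-.01],[.511,.2507,.058],[.511,.2507,0]): print(proj(S,q),proj(T,q))
crop(T,'t2',130,210,250,300,6)
E
```

```text
[215.2228 164.8207] [188.0344 241.4427]
[190.7573 172.6244] [187.0891 266.3356]
[204.2801 166.5767] [189.2997 253.3713]
[206.8251 185.1578] [194.0014 253.3964]
```

View pics/t2.png

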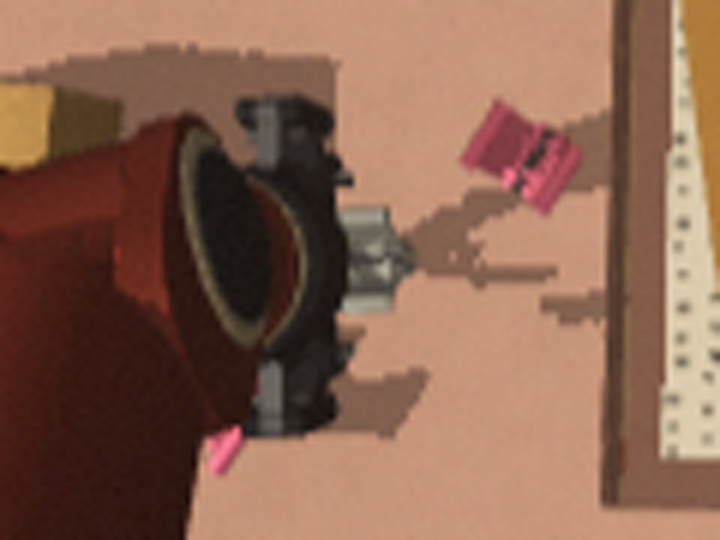

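```bash
python3 - <<'E'
from h import *
from cell import arm
S=load('side1');T=load('top1')
print(tri([S,T],[(217,155.5),(187.5,240)]),tri([S,T],[(188.7,165),(188.5,267.5)]))
crop(S,'s3',175,130,225,190,10);crop(T,'t3',165,220,205,290,8)
E
```

```text
(array([0.5477, 0.2516, 0.0784]), [np.float64(0.0012692829380050372), np.float64(0.0012692829380050237)]) (array([0.472 , 0.2474, 0.0781]), [np.float64(0.001738218903493711), np.float64(0.0017382189034935939)])
```

View pics/s3.png

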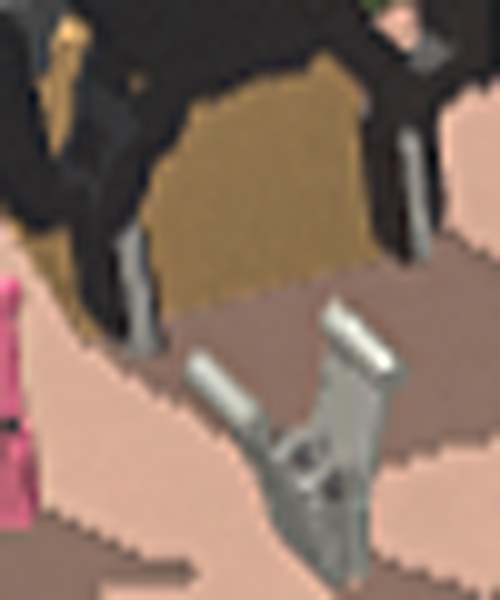

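View pics/t3.png

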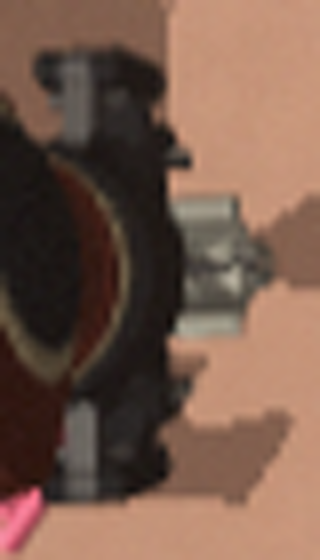

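```bash
python3 - <<'E'
from h import *
from cell import arm,viewer
goto([.511,.2507,.036],3)
S=viewer.snapshot('side');T=viewer.snapshot('top');pickle.dump(S,open('side2.pkl','wb'))
goto([.511,.2507,.036],3)
crop(S,'s4',175,130,225,190,10)
for z in(.16,.17,.18,.19,.2): print(z,proj(S,[.479,.246,z]))
E
```

```text
t 1.9 pos [0.5103 0.2574 0.0389] w 0.06834961631504374 F [0.0747 0.3167 0.8726] j [-37.2045  40.3002  13.1346 104.6236 -14.3375  36.4676 -12.4626]
off [-6.7  0.3  2.9] rot [ 0.2 -0.1  0.1]
t 2.0 pos [0.5101 0.257  0.0387] w 0.06811719800485358 F [ 0.3535 -0.6169 -0.122 ] j [-37.1839  40.3087  13.1373 104.6603 -14.3395  36.4583 -12.4587]
off [-6.3  0.5  2.7] rot [ 0.2 -0.1  0. ]
0.16 [187.8161 135.6275]
0.17 [187.2494 131.9446]
0.18 [186.6769 128.224 ]
0.19 [186.0986 124.4651]
0.2 [185.5142 120.6673]
```

View pics/s4.png

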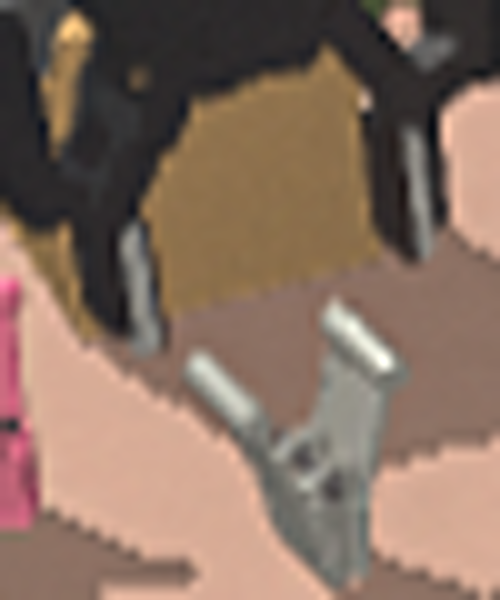

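```bash
python3 - <<'E'
from h import *
S=load('side0');T=load('top0')
print(proj(S,[.27,.5904,.197]),proj(T,[.27,.5904,.197]))
crop(S,'s5',0,0,100,100,6);crop(T,'t5',0,350,60,420,8)
print(onz(load('side1'),189.5,165.5,.05))
E
```

```text
[63.3065 90.312 ] [ 24.4653 355.9365]
[0.4847 0.288  0.05  ]
```

View pics/s5.png

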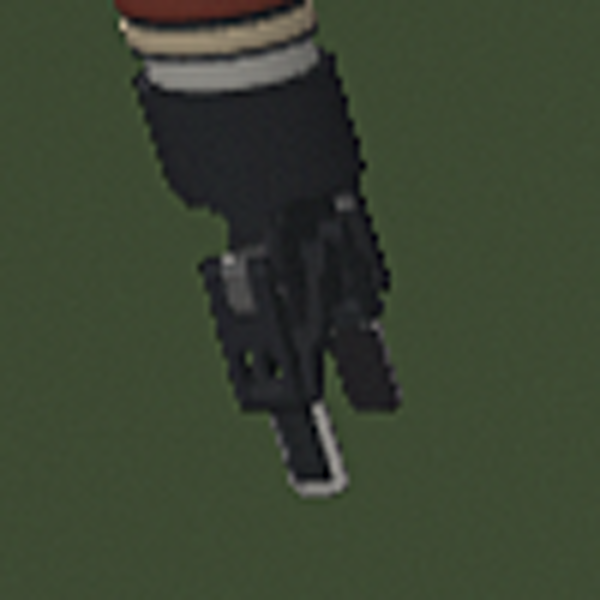

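View pics/t5.png

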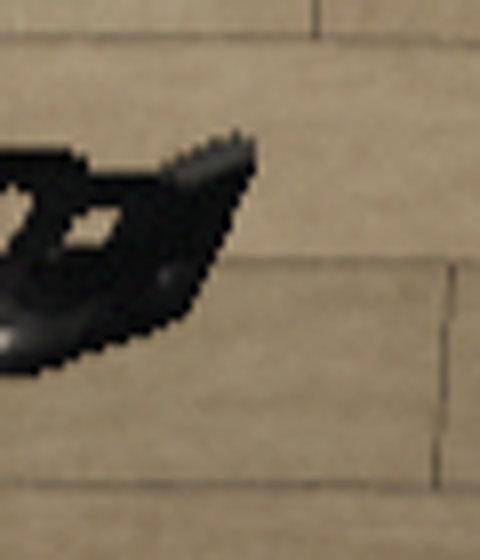

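Request:
{"name": "play_rows", "arguments": {"moves": [{"hand":-0.2,"offset":[0,0,0],"delta_rot":[0,0,0]},{"hand":-0.1,"offset":[0,0,0],"delta_rot":[0,0,0]},{"hand":0,"offset":[0,0,0],"delta_rot":[0,0,0]},{"hand":0,"offset":[0,0,0],"delta_rot":[0,0,0]}]}}

```text
clock: 2.4
tool_pos: [0.509, 0.2563, 0.0372]
ee_rot: [[-0.053, 0.999, -0.0], [0.999, 0.053, -0.0], [-0.0, -0.0, -1.0]]
wrist_force: [-0.6, 0.1, 0.2]
gripper_width: 0.0426
```

```bash
python3 - <<'E'
from h import *
from cell import viewer
goto([.511,.2507,.036],3)
S=viewer.snapshot('side');T=viewer.snapshot('top');pickle.dump(S,open('side2.pkl','wb'));pickle.dump(T,open('top2.pkl','wb'))
crop(S,'s6',175,130,225,190,10);crop(T,'t6',165,220,235,290,8)
print(onz(load('top1'),221,261,0))
E
```

```text
t 2.4 pos [0.509  0.2563 0.0372] w 0.042559763854543846 F [-0.6155  0.0984  0.1516] j [-37.1594  40.4326  13.1109 104.7422 -14.3407  36.4376 -12.4519]
off [-5.7  1.7  1.2] rot [-0.  0.  0.]
[0.4905 0.1726 0.    ]
```

View pics/s6.png

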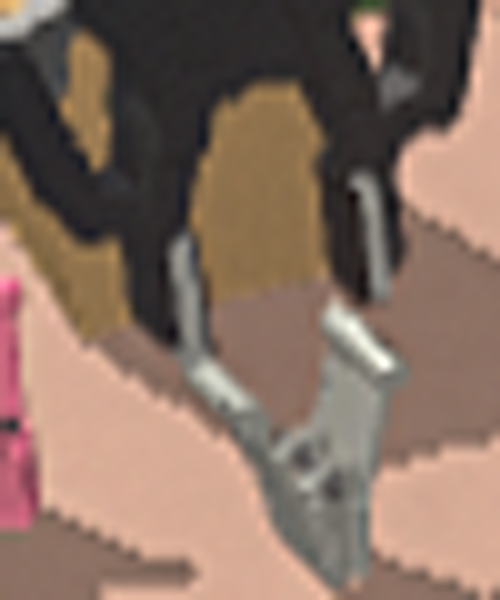

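View pics/t6.png

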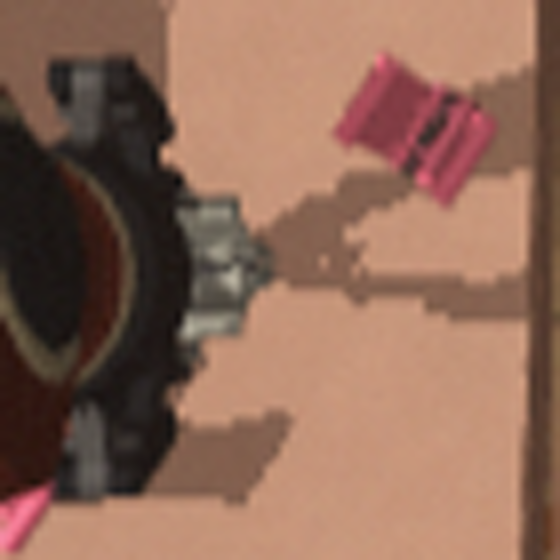

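```bash
python3 - <<'E'
from h import *
S=load('side2');T=load('top2')
print(tri([S,T],[(195,165),(190,263)]),tri([S,T],[(213.2,160),(187.5,243)]))
# z on vertical line if y known
for y in (.2507,.2563):
  for x,uv in((.487,(195,165)),(.531,(213.2,160))):
    zs=np.arange(.02,.1,.001); e=[np.linalg.norm(proj(S,[x,y,z])-uv) for z in zs]; i=np.argmin(e); print(y,x,zs[i],e[i])
E
```

```text
(array([0.4853, 0.2439, 0.0754]), [np.float64(0.0001895363418916635), np.float64(0.00018953634189166352)]) (array([0.5387, 0.2548, 0.0662]), [np.float64(0.00013764462995298035), np.float64(0.00013764462995278294)])
0.2507 0.487 0.07100000000000005 0.136359847672617
0.2507 0.531 0.07000000000000005 2.245219888803665
0.2563 0.487 0.06800000000000005 0.8415074617435565
0.2563 0.531 0.06700000000000005 3.0106532082908344
```

Request:
{"name": "play_rows", "arguments": {"moves": [{"hand":-0.6,"offset":[0,0,0],"delta_rot":[0,0,0]},{"hand":-0.6,"offset":[0,0,0],"delta_rot":[0,0,0]},{"hand":-0.6,"offset":[-3,0,10],"delta_rot":[0,0,0]},{"hand":-0.6,"offset":[-3,0,20],"delta_rot":[0,0,0]},{"hand":-0.6,"offset":[-3,0,28],"delta_rot":[0,0,0]},{"hand":-0.6,"offset":[-3,0,28],"delta_rot":[0,0,0]}]}}

```text
clock: 3.1
tool_pos: [0.5079, 0.2527, 0.0073]
ee_rot: [[-0.053, 0.999, -0.003], [0.999, 0.053, -0.002], [-0.001, -0.003, -1.0]]
wrist_force: [-0.2, -0.2, -0.7]
gripper_width: 0.0688
```

```bash
python3 - <<'E'
from h import *
from cell import viewer
goto([.511,.2507,.036],3)
S=viewer.snapshot('side');T=viewer.snapshot('top');pickle.dump(S,open('side2.pkl','wb'));pickle.dump(T,open('top2.pkl','wb'))
crop(S,'s7',175,130,225,190,10);crop(T,'t7',165,220,235,290,8)
E
```

```text
t 3.1 pos [0.5079 0.2527 0.0073] w 0.06879263137492084 F [-0.1861 -0.2138 -0.6899] j [-36.1845  42.9666  12.0037 105.8615 -15.1267  32.9359 -11.4989]
off [ -2.2   2.9 -28.8] rot [-0.2  0.1  0. ]
```

View pics/s7.png

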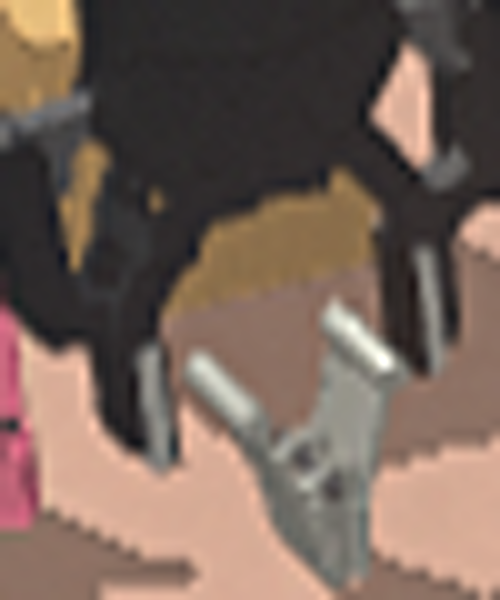

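View pics/t7.png

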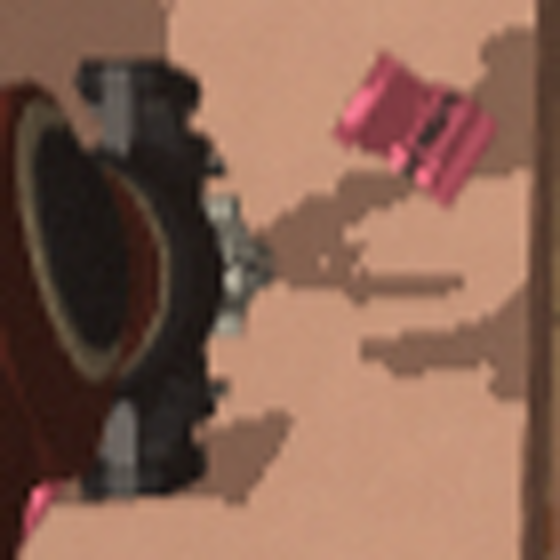

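Request:
{"name": "play_rows", "arguments": {"moves": [{"hand":-0.3,"offset":[0,3,0],"delta_rot":[0,0,0]},{"hand":-0.1,"offset":[0,3,0],"delta_rot":[0,0,0]},{"hand":0,"offset":[0,3,0],"delta_rot":[0,0,0]},{"hand":0,"offset":[0,3,0],"delta_rot":[0,0,0]},{"hand":0,"offset":[0,3,0],"delta_rot":[0,0,0]},{"hand":0,"offset":[0,3,-6],"delta_rot":[0,0,0]},{"hand":0,"offset":[0,3,-12],"delta_rot":[0,0,0]},{"hand":0,"offset":[0,3,-12],"delta_rot":[0,0,0]}]}}

```text
clock: 4.0
tool_pos: [0.513, 0.2538, 0.0221]
ee_rot: [[-0.053, 0.999, 0.002], [0.999, 0.053, 0.001], [0.001, 0.002, -1.0]]
wrist_force: [-0.3, -0.0, -0.6]
gripper_width: 0.0426
```

```bash
python3 - <<'E'
from h import *
from cell import viewer
goto([.511,.2507,.036],3)
S=viewer.snapshot('side');T=viewer.snapshot('top');pickle.dump(S,open('side2.pkl','wb'));pickle.dump(T,open('top2.pkl','wb'))
crop(S,'s8',175,130,225,190,10);crop(T,'t8',165,220,235,290,8)
E
```

```text
t 4.0 pos [0.513  0.2538 0.0221] w 0.04258235633423114 F [-0.2768 -0.0443 -0.5719] j [-36.3747  41.8325  12.5465 104.9395 -14.7408  34.6856 -11.7368]
off [ -3.   -2.1 -13.9] rot [ 0.1 -0.   0. ]
```

View pics/s8.png

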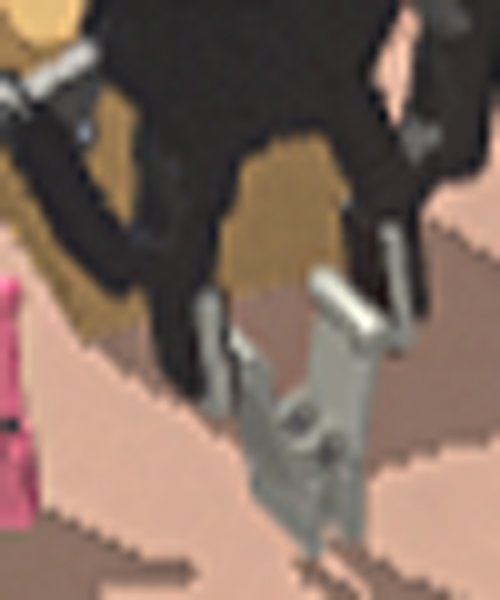

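Request:
{"name": "play_rows", "arguments": {"moves": [{"hand":0.15,"offset":[0,0,-20],"delta_rot":[0,0,0]},{"hand":0.25,"offset":[0,0,-50],"delta_rot":[0,0,0]},{"hand":0.34,"offset":[0,0,-80],"delta_rot":[0,0,0]},{"hand":0.34,"offset":[0,0,-100],"delta_rot":[0,0,0]},{"hand":0.34,"offset":[0,0,-100],"delta_rot":[0,0,0]},{"hand":0.34,"offset":[0,0,-100],"delta_rot":[0,0,0]}]}}

```text
clock: 4.7
tool_pos: [0.5118, 0.2534, 0.1207]
ee_rot: [[-0.053, 0.999, -0.001], [0.999, 0.053, -0.0], [-0.0, -0.001, -1.0]]
wrist_force: [-0.3, -0.1, -0.7]
gripper_width: 0.0282
```

```bash
python3 - <<'E'
from h import *
from cell import viewer
goto([.569,-.078,.122],-23)
S=viewer.snapshot('side');T=viewer.snapshot('top');pickle.dump(S,open('side2.pkl','wb'));pickle.dump(T,open('top2.pkl','wb'))
crop(S,'s9',165,70,235,160,6);crop(T,'t9',165,220,235,290,8)
E
```

```text
t 4.7 pos [0.5118 0.2534 0.1207] w 0.02817014950736593 F [-0.2922 -0.1496 -0.6537] j [-38.5015  33.917   15.6863 100.6902 -11.9033  47.0568 -14.1646]
off [-334.    39.6   -1.3] rot [-0.  0. 26.]
```

View pics/s9.png

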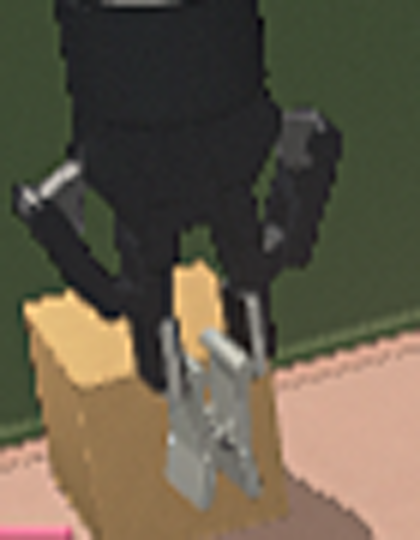

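Request:
{"name": "play_rows", "arguments": {"moves": [{"hand":0.34,"offset":[-20,2,0],"delta_rot":[0,0,2]},{"hand":0.34,"offset":[-60,7,0],"delta_rot":[0,0,5]},{"hand":0.34,"offset":[-105,12,0],"delta_rot":[0,0,8]},{"hand":0.34,"offset":[-150,18,0],"delta_rot":[0,0,12]},{"hand":0.34,"offset":[-195,23,0],"delta_rot":[0,0,16]},{"hand":0.34,"offset":[-240,28,0],"delta_rot":[0,0,20]},{"hand":0.34,"offset":[-280,33,0],"delta_rot":[0,0,23]},{"hand":0.34,"offset":[-315,37,0],"delta_rot":[0,0,26]},{"hand":0.34,"offset":[-334,39.6,0],"delta_rot":[0,0,26]},{"hand":0.34,"offset":[-334,39.6,0],"delta_rot":[0,0,26]}]}}

```text
clock: 5.8
tool_pos: [0.5681, -0.0849, 0.1206]
ee_rot: [[0.399, 0.917, -0.001], [0.917, -0.399, -0.004], [-0.004, 0.0, -1.0]]
wrist_force: [-0.3, 0.1, -1.6]
gripper_width: 0.0285
```

```bash
python3 - <<'E'
from h import *
from cell import viewer
goto([.569,-.078,.122],-23)
S=viewer.snapshot('side');T=viewer.snapshot('top');pickle.dump(S,open('side2.pkl','wb'));pickle.dump(T,open('top2.pkl','wb'))
crop(S,'s10',240,130,340,270,4.2);crop(T,'t10',250,180,350,270,7)
E
```

```text
t 5.8 pos [ 0.5681 -0.0849  0.1206] w 0.028500531947446887 F [-0.2939  0.1261 -1.5821] j [ -7.6987  34.9569  22.088  100.2738 -16.4968  48.0267  -1.6303]
off [ 6.6 -2.  -1.5] rot [ 0.   0.3 -0.5]
```

View pics/s10.png

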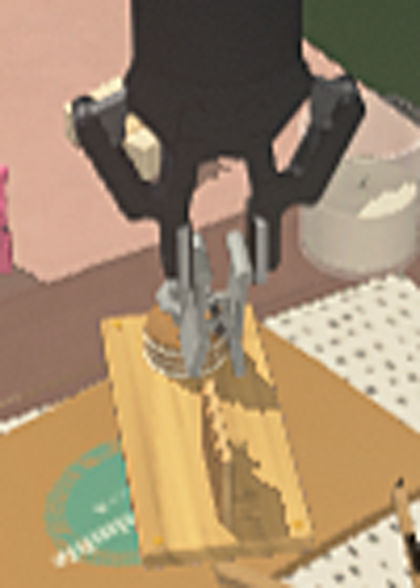

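View pics/t10.png

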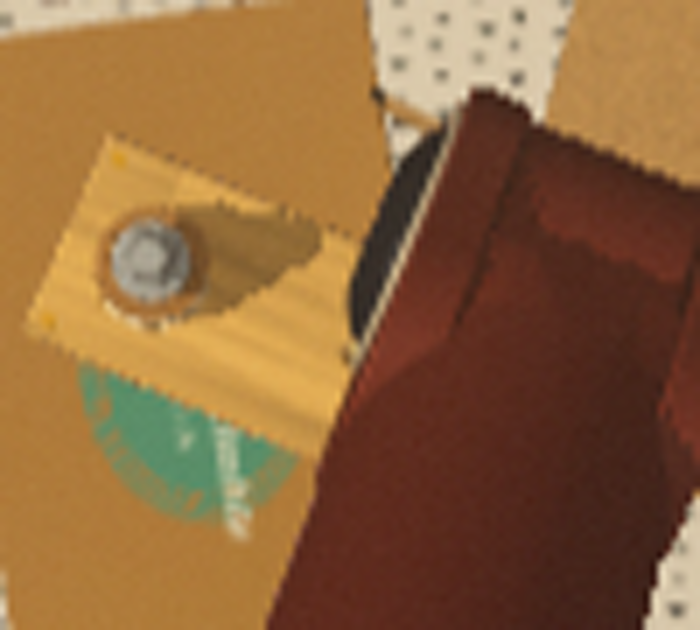

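```bash
python3 - <<'E'
from h import *
S=load('side2')
crop(S,'s11',265,170,315,270,6);crop(S,'s11b',270,175,310,225,12)
y=np.array([np.sin(np.radians(23)),np.cos(np.radians(23)),0])
x=np.array([y[1],-y[0],0]);B=np.array([.569,-.078,.058])
for z in(.106,.111):
    m=onz(S,291.5,219,z); print(z,m,'local rel board',(m+.017*y-B)@x,(m+.017*y-B)@y)
for k in(-.032,0,.032): print(k,proj(S,B+k*y))
E
```

```text
0.106 [ 0.5581 -0.0985  0.106 ] local rel board -0.001992484206484815 -0.006089175427550499
0.111 [ 0.555  -0.1037  0.111 ] local rel board -0.0028603198158770314 -0.012167767166539148
-0.032 [293.292  239.4257]
0 [291.0219 229.5923]
0.032 [288.8588 220.2222]
```

View pics/s11.png

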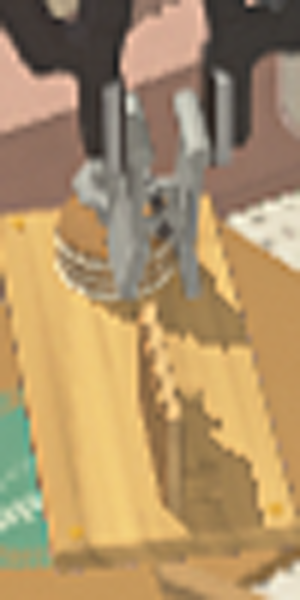

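View pics/s11b.png

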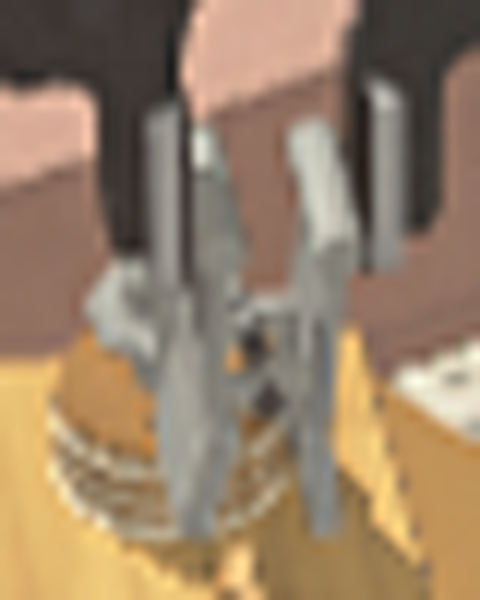

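Request:
{"name": "play_rows", "arguments": {"moves": [{"hand":0.34,"offset":[3,1.5,10],"delta_rot":[0,0,0]},{"hand":0.34,"offset":[3,1.5,20],"delta_rot":[0,0,0]},{"hand":0.34,"offset":[3,1.5,30],"delta_rot":[0,0,0]},{"hand":0.34,"offset":[3,1.5,30],"delta_rot":[0,0,0]},{"hand":0.34,"offset":[3,1.5,30],"delta_rot":[0,0,0]}]}}

```text
clock: 6.4
tool_pos: [0.5717, -0.0754, 0.0905]
ee_rot: [[0.39, 0.921, -0.001], [0.921, -0.39, -0.0], [-0.0, -0.001, -1.0]]
wrist_force: [-0.1, 0.2, -0.1]
gripper_width: 0.0283
```

```bash
python3 - <<'E'
from h import *
from cell import viewer
goto([.569,-.078,.122],-23)
S=viewer.snapshot('side');pickle.dump(S,open('side2.pkl','wb'))
crop(S,'s12',270,175,310,245,8)
E
```

```text
t 6.4 pos [ 0.5717 -0.0754  0.0905] w 0.028263222561496236 F [-0.1189  0.1772 -0.1494] j [ -7.5739  37.2887  20.7016 101.48   -17.7647  44.5247  -0.8954]
off [ -3.4  -1.5 -31.5] rot [-0.1  0.   0.1]
```

View pics/s12.png

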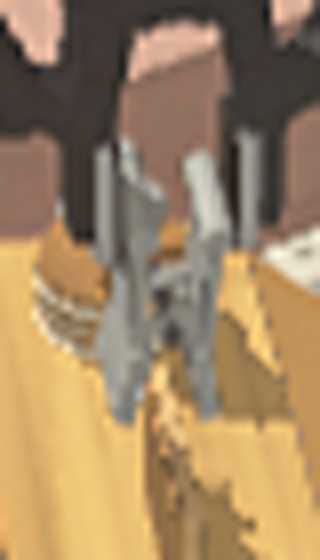

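```bash
python3 - <<'E'
from h import *
S=load('side2')
y=np.array([np.sin(np.radians(23)),np.cos(np.radians(23)),0])
x=np.array([y[1],-y[0],0]);B=np.array([.569,-.078,.058])
for z in(.076,.081):
    m=onz(S,290.75,227.1,z); print(z,m,'local rel board',(m+.017*y-B)@x,(m+.017*y-B)@y)
d=load('side0')
crop(d,'s13',270,210,310,265,11)
E
```

```text
0.076 [ 0.5618 -0.089   0.076 ] local rel board -0.002329821811618212 0.004087117740739865
0.081 [ 0.5588 -0.0941  0.081 ] local rel board -0.0031560497641917084 -0.001794140894938983
```

View pics/s13.png

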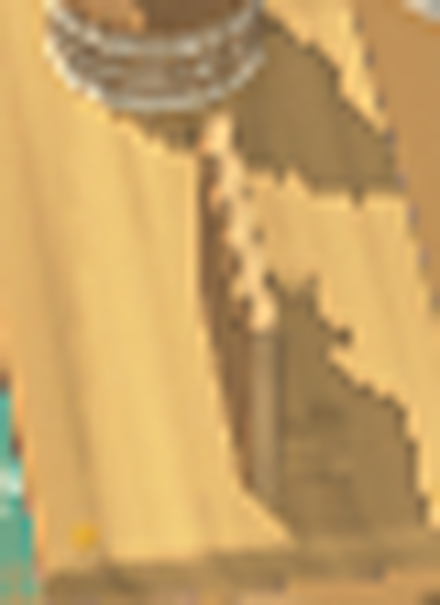

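Request:
{"name": "play_rows", "arguments": {"moves": [{"hand":0.34,"offset":[0,4,0],"delta_rot":[0,0,0]},{"hand":0.34,"offset":[0,4,8],"delta_rot":[0,0,0]},{"hand":0.34,"offset":[0,4,16],"delta_rot":[0,0,0]},{"hand":0.34,"offset":[0,4,25],"delta_rot":[0,0,0]},{"hand":0.34,"offset":[0,4,25],"delta_rot":[0,0,0]}]}}

```text
clock: 6.95
tool_pos: [0.5742, -0.077, 0.0643]
ee_rot: [[0.39, 0.921, -0.004], [0.921, -0.39, 0.001], [-0.001, -0.004, -1.0]]
wrist_force: [0.4, -0.3, -1.1]
gripper_width: 0.0283
```

```bash
python3 - <<'E'
from h import *
from cell import viewer
goto([.569,-.078,.122],-23)
S=viewer.snapshot('side');pickle.dump(S,open('side2.pkl','wb'))
crop(S,'s14',270,180,310,250,8)
E
```

```text
t 6.95 pos [ 0.5742 -0.077   0.0643] w 0.028344674249767825 F [ 0.4199 -0.2832 -1.1056] j [ -6.7042  39.5704  19.6742 102.0665 -18.7646  41.8211  -0.0082]
off [ -3.   -4.6 -57.7] rot [-0.2  0.1  0. ]
```

View pics/s14.png

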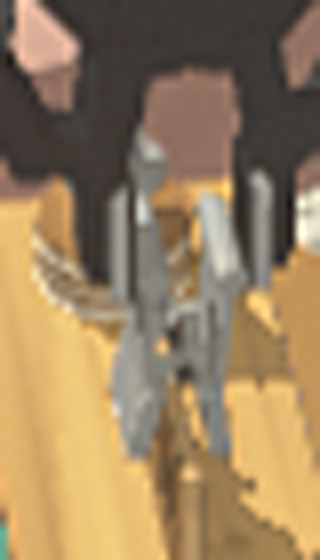

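```bash
python3 - <<'E'
from h import *
S=load('side2')
y=np.array([np.sin(np.radians(23)),np.cos(np.radians(23)),0])
x=np.array([y[1],-y[0],0]);B=np.array([.569,-.078,.058])
for z in(.05,.055):
    m=onz(S,292.2,236.6,z); print(z,m,'local rel board',(m+.017*y-B)@x,(m+.017*y-B)@y)
E
```

```text
0.05 [ 0.564  -0.0908  0.05  ] local rel board 0.0003918027875340033 0.0032288567620275157
0.055 [ 0.561  -0.0957  0.055 ] local rel board -0.0004230512037075846 -0.002425315626161659
```

Request:
{"name": "play_rows", "arguments": {"moves": [{"hand":0.34,"offset":[0,0.5,5],"delta_rot":[0,0,0]},{"hand":0.34,"offset":[0,0.5,10],"delta_rot":[0,0,0]},{"hand":0.34,"offset":[0,0.5,14],"delta_rot":[0,0,0]},{"hand":0.34,"offset":[0,0.5,14],"delta_rot":[0,0,0]}]}}

```text
clock: 7.4
tool_pos: [0.5752, -0.0772, 0.0513]
ee_rot: [[0.39, 0.921, -0.002], [0.921, -0.39, 0.001], [-0.0, -0.002, -1.0]]
wrist_force: [-0.9, 0.1, -1.1]
gripper_width: 0.0283
```

```bash
python3 - <<'E'
from h import *
from cell import viewer
goto([.569,-.078,.122],-23)
S=viewer.snapshot('side');pickle.dump(S,open('side2.pkl','wb'))
crop(S,'s15',270,190,310,260,8)
E
```

```text
t 7.4 pos [ 0.5752 -0.0772  0.0513] w 0.028304728737137595 F [-0.9262  0.1007 -1.0593] j [ -6.3254  40.6285  19.1217 102.4962 -19.3024  40.2355   0.4538]
off [ -3.2  -5.5 -70.7] rot [-0.1  0.   0. ]
```

View pics/s15.png

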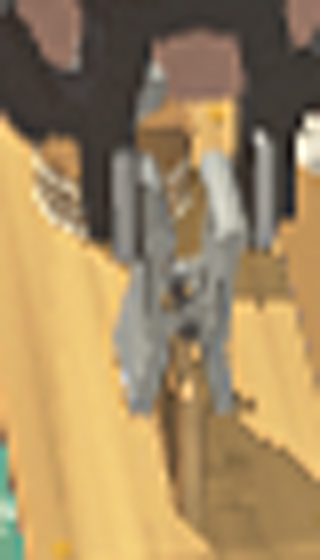

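Request:
{"name": "play_rows", "arguments": {"moves": [{"hand":0.2,"offset":[0,0,0],"delta_rot":[0,0,0]},{"hand":0.1,"offset":[0,0,0],"delta_rot":[0,0,0]},{"hand":0,"offset":[0,0,0],"delta_rot":[0,0,0]},{"hand":-0.2,"offset":[0,0,0],"delta_rot":[0,0,0]},{"hand":-0.5,"offset":[0,0,0],"delta_rot":[0,0,0]},{"hand":-0.6,"offset":[0,0,0],"delta_rot":[0,0,0]},{"hand":-0.6,"offset":[0,0,0],"delta_rot":[0,0,0]}]}}

```text
clock: 8.15
tool_pos: [0.5771, -0.0779, 0.0526]
ee_rot: [[0.39, 0.921, 0.002], [0.921, -0.39, -0.001], [0.0, 0.002, -1.0]]
wrist_force: [-0.4, 0.2, -0.7]
gripper_width: 0.0684
```

```bash
python3 - <<'E'
from h import *
from cell import viewer
goto([.569,-.078,.122],-23)
S=viewer.snapshot('side');pickle.dump(S,open('side2.pkl','wb'))
crop(S,'s16',270,190,310,260,8)
E
```

```text
t 8.15 pos [ 0.5771 -0.0779  0.0526] w 0.06841675025742554 F [-0.4028  0.1683 -0.6911] j [ -6.3275  40.5592  19.1769 102.3638 -19.2956  40.1855   0.4501]
off [ -3.2  -7.3 -69.4] rot [ 0.1 -0.   0. ]
```

View pics/s16.png

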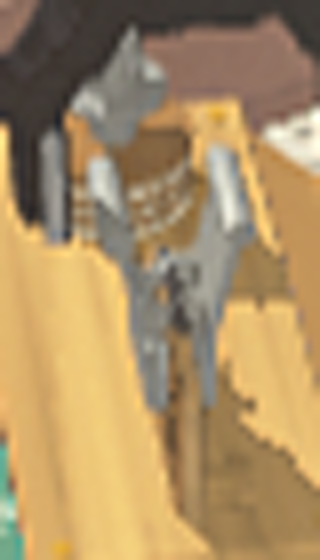

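Request:
{"name": "play_rows", "arguments": {"moves": [{"hand":-0.6,"offset":[0,0,-15],"delta_rot":[0,0,0]},{"hand":-0.6,"offset":[0,0,-40],"delta_rot":[0,0,0]},{"hand":-0.6,"offset":[0,0,-80],"delta_rot":[0,0,0]},{"hand":-0.6,"offset":[-60,0,-110],"delta_rot":[0,0,0]},{"hand":-0.6,"offset":[-100,0,-110],"delta_rot":[0,0,0]},{"hand":-0.6,"offset":[-140,0,-110],"delta_rot":[0,0,0]},{"hand":-0.6,"offset":[-140,0,-110],"delta_rot":[0,0,0]}]}}

```text
clock: 8.9
tool_pos: [0.5175, -0.2164, 0.1639]
ee_rot: [[0.403, 0.915, 0.0], [0.915, -0.403, -0.007], [-0.007, 0.003, -1.0]]
wrist_force: [-0.2, 0.1, -0.6]
gripper_width: 0.0681
```

```bash
python3 - <<'E'
from h import *
from cell import viewer
goto([.5438,-.2829,.122],-23)
S=viewer.snapshot('side');T=viewer.snapshot('top');pickle.dump(S,open('side3.pkl','wb'));pickle.dump(T,open('top3.pkl','wb'))
crop(S,'s17',260,160,360,330,3.5);crop(T,'t17',250,180,400,290,5)
# cap via masks on first pictures
S=load('side0');T=load('top0')
for d,(u0,v0,u1,v1) in((S,(322,292,356,332)),(T,(370,232,396,258))):
    m=(d['img'].max(2)<60).astype(np.uint8); w=np.zeros_like(m);w[v0:v1,u0:u1]=1;m&=w
    n,l,st,c=cv2.connectedComponentsWithStats(m); i=1+np.argmax(st[1:,4]); print(st[i],c[i])
E
```

```text
t 8.9 pos [ 0.5175 -0.2164  0.1639] w 0.06812186400363159 F [-0.2425  0.0574 -0.5673] j [  5.0782  30.7848  23.4963  99.9209 -14.5029  52.1282  10.7519]
off [-50.   50.8  42.4] rot [ 0.2  0.4 -0.8]
[328 300  20  25 390] [337.6667 311.8615]
[376 239  14  12 137] [382.4818 244.5985]
```

View pics/s17.png

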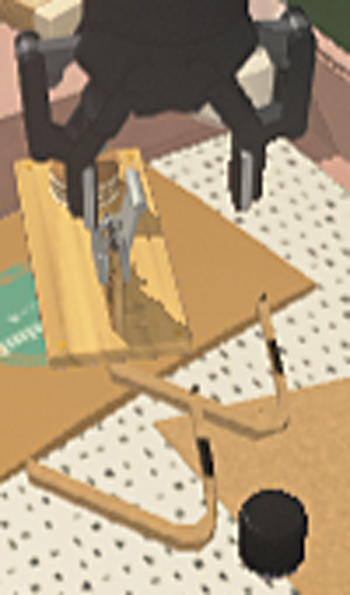

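View pics/t17.png

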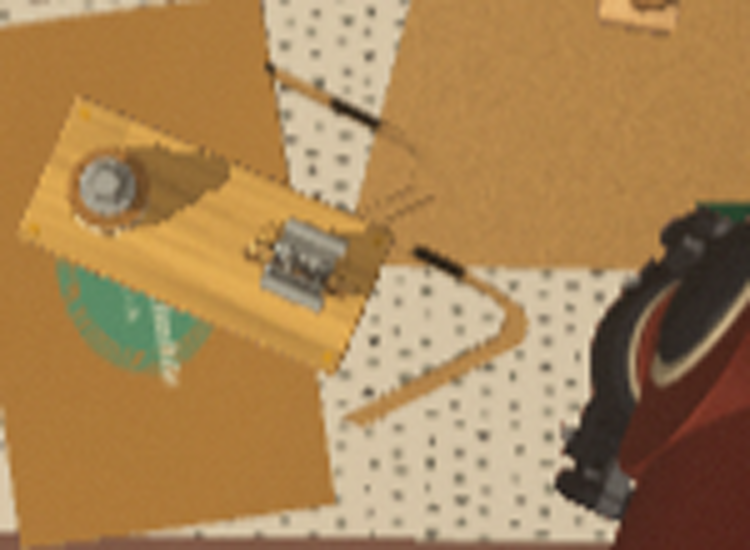

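```bash
python3 - <<'E'
from h import *
S=load('side3');T=load('top3')
y=np.array([np.sin(np.radians(23)),np.cos(np.radians(23)),0])
x=np.array([y[1],-y[0],0]);B=np.array([.5695,-.078,.058])
for z in(.095,.1):
  a=onz(T,250+313/5,180+237/5,z);b=onz(T,250+293/5,180+290/5,z);m=(a+b)/2
  print(z,(m-B)@x,(m-B)@y,np.linalg.norm(a-b),np.degrees(np.arctan2(*(a-b)[1::-1])))
# triangulate bars
print(tri([S,T],[(260+132/3.5,160+190/3.5),(250+313/5,180+237/5)]))
print(tri([S,T],[(260+92/3.5,160+200/3.5),(250+293/5,180+290/5)]))
for z in(.16,.19,.25): print(proj(T,[.5175,-.2164,z]),proj(S,[.5175,-.2164,z]))
# cap
S=load('side0');T=load('top0')
for z in(.034,.032): print('cap top', onz(T,382.5+.5,244.6+.5,z),)
print('cap mid side',onz(S,338.2,312.3,.017))
# stud circle
d=T; g=cv2.cvtColor(d['img'],cv2.COLOR_RGB2HSV); m=((g[:,:,1]<60)&(g[:,:,2]>90)).astype(np.uint8)
w=np.zeros_like(m);w[205:230,258:285]=1;m&=w
n,l,st,c=cv2.connectedComponentsWithStats(m); i=1+np.argmax(st[1:,4]); print(st[i],c[i])
for z in(.052,.06,.0705): print(z,onz(T,*(c[i]),z))
crop(T,'t18',255,200,290,235,15);crop(S,'s18',270,185,300,225,12)
E
```

```text
0.095 -0.00024615636929543015 0.0020937071187870993 0.0299676917002357 -20.205549386297243
0.1 -0.0006468123553836719 0.0023342531598134833 0.029822478160020205 -20.205549386297267
(array([ 0.5841, -0.0811,  0.0955]), [np.float64(4.4347295248257525e-05), np.float64(4.434729524819279e-05)])
(array([ 0.5584, -0.0721,  0.0924]), [np.float64(0.002530506332453845), np.float64(0.0025305063324540166)])
[369.6245 253.5008] [306.4527 238.6126]
[372.4732 253.4894] [306.6064 225.6514]
[378.7559 253.4641] [306.9339 198.0331]
cap top [ 0.5419 -0.2822  0.034 ]
cap top [ 0.5419 -0.2828  0.032 ]
cap mid side [ 0.544  -0.2872  0.017 ]
[266 212  11  11  83] [270.8795 216.9277]
0.052 [0.6144 0.0306 0.052 ]
0.06 [0.6136 0.0304 0.06  ]
0.0705 [0.6126 0.0302 0.0705]
```

View pics/t18.png

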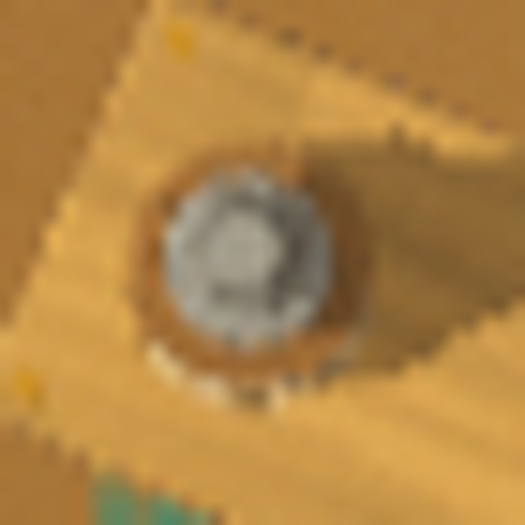

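View pics/s18.png

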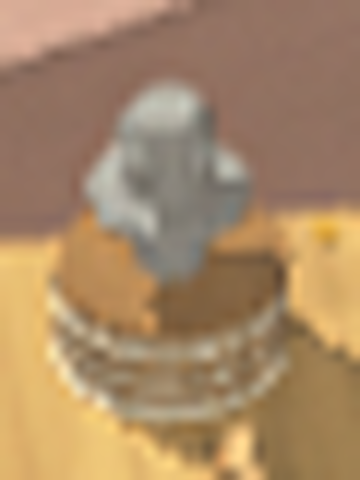

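```bash
python3 - <<'E'
from h import *
goto([.543,-.284,.10],-23)
d=load('top0')
def zfit(S,x,y,uv):
    zs=np.arange(.0,.3,.001); e=[np.linalg.norm(proj(S,[x,y,z])-uv) for z in zs]; i=np.argmin(e); return zs[i],e[i]
print(zfit(d and load('side0'),.526,.252,(208.7,131.7)))
E
```

```text
t 9.0 pos [ 0.521  -0.2082  0.1625] w 0.0682892171631293 F [-0.1643  0.5659  0.4097] j [  4.7313  30.878   22.9938  99.8686 -14.6928  52.1707  10.6707]
off [-61.   50.1  62.6] rot [ 0.1  0.  -0.2]
(np.float64(0.153), np.float64(3.4455405315966936))
```

Request:
{"name": "play_rows", "arguments": {"moves": [{"hand":-0.6,"offset":[-30,25,30],"delta_rot":[0,0,0]},{"hand":-0.6,"offset":[-61,50,62],"delta_rot":[0,0,0]},{"hand":-0.6,"offset":[-61,50,90],"delta_rot":[0,0,0]},{"hand":-0.6,"offset":[-61,50,110],"delta_rot":[0,0,0]},{"hand":-0.6,"offset":[-61,50,130],"delta_rot":[0,0,0]},{"hand":-0.6,"offset":[-61,50,140],"delta_rot":[0,0,0]},{"hand":-0.6,"offset":[-61,50,140],"delta_rot":[0,0,0]},{"hand":-0.6,"offset":[-61,50,140],"delta_rot":[0,0,0]}]}}

```text
clock: 9.8
tool_pos: [0.5447, -0.2816, 0.0227]
ee_rot: [[0.389, 0.921, 0.001], [0.921, -0.389, -0.0], [0.0, 0.001, -1.0]]
wrist_force: [0.6, -0.3, -0.1]
gripper_width: 0.0679
```

```bash
python3 - <<'E'
from h import *
from cell import viewer
goto([.543,-.284,-.025],-23)
S=viewer.snapshot('side');T=viewer.snapshot('top');pickle.dump(S,open('side4.pkl','wb'));pickle.dump(T,open('top4.pkl','wb'))
crop(S,'s19',300,250,380,340,6);crop(T,'t19',340,210,430,280,7)
E
```

```text
t 9.8 pos [ 0.5447 -0.2816  0.0227] w 0.06794790020461307 F [ 0.6417 -0.3244 -0.0525] j [ 14.5636  45.0162  18.0547  98.0761 -19.9509  40.0259  20.1684]
off [-2.9 -0.7 47.6] rot [ 0.1 -0.   0.1]
```

View pics/s19.png

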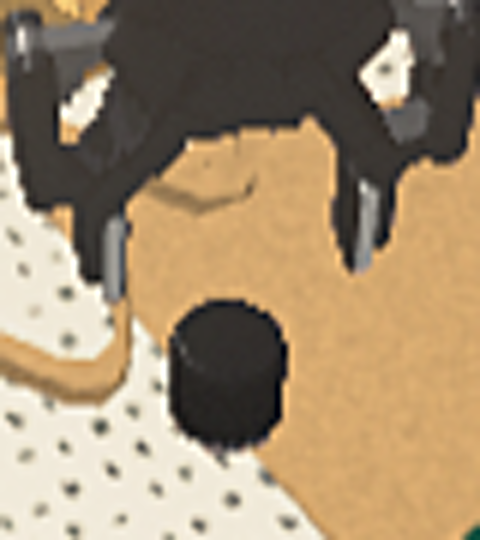

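View pics/t19.png

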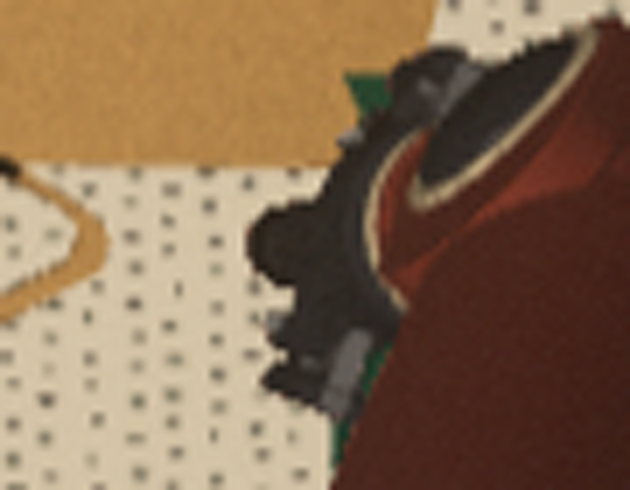

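```bash
python3 - <<'E'
from h import *
S=load('side4');T=load('top4')
M=np.array([.389,.921,0]),np.array([.921,-.389,0])
p,e=tri([S,T],[(339.1,296.8),(340+312.5/7-.5,210+228.5/7-.5)]); print('tips',p,e)
c,e=tri([load('side0'),load('top0')],[(338.0,306.3),(382.6,244.6)]); print('captop',c,e)
print('tips-cap in tool x,y',[(p-c)@m for m in M])
for z in(.05,.06): print(z,onz(S,339.1,296.8,z),onz(T,384.1,242.1,z))
E
```

```text
tips [ 0.5492 -0.2809  0.0507] [np.float64(0.00045793445676188267), np.float64(0.0004579344567618715)]
captop [ 0.5444 -0.283   0.0292] [np.float64(0.0011778771113460601), np.float64(0.001177877111346219)]
tips-cap in tool x,y [np.float64(0.0038114594301987704), np.float64(0.0035749604374362143)]
0.05 [ 0.5491 -0.2802  0.05  ] [ 0.5497 -0.2812  0.05  ]
0.06 [ 0.5434 -0.2873  0.06  ] [ 0.5494 -0.2786  0.06  ]
```

Request:
{"name": "play_rows", "arguments": {"moves": [{"hand":-0.6,"offset":[-3,-3,0],"delta_rot":[0,0,0]},{"hand":-0.6,"offset":[-3,-3,12],"delta_rot":[0,0,0]},{"hand":-0.6,"offset":[-3,-3,24],"delta_rot":[0,0,0]},{"hand":-0.6,"offset":[-3,-3,36],"delta_rot":[0,0,0]},{"hand":-0.6,"offset":[-3,-3,36],"delta_rot":[0,0,0]},{"hand":-0.6,"offset":[-3,-3,36],"delta_rot":[0,0,0]}]}}

```text
clock: 10.5
tool_pos: [0.5394, -0.2835, -0.0147]
ee_rot: [[0.39, 0.921, -0.001], [0.921, -0.39, 0.001], [0.0, -0.001, -1.0]]
wrist_force: [-0.2, 0.1, -0.4]
gripper_width: 0.0681
```

```bash
python3 - <<'E'
from h import *
from cell import viewer
goto([.543,-.284,-.025],-23)
S=viewer.snapshot('side');T=viewer.snapshot('top');pickle.dump(S,open('side4.pkl','wb'));pickle.dump(T,open('top4.pkl','wb'))
crop(S,'s20',300,250,380,340,6);crop(T,'t20',340,210,430,280,7)
E
```

```text
t 10.5 pos [ 0.5394 -0.2835 -0.0147] w 0.06806146636564084 F [-0.1575  0.1211 -0.3728] j [ 15.8115  47.8776  16.5246  99.485  -21.134   35.7994  21.5209]
off [ 0.9  3.5 10.3] rot [-0.1 -0.   0. ]
```

View pics/s20.png

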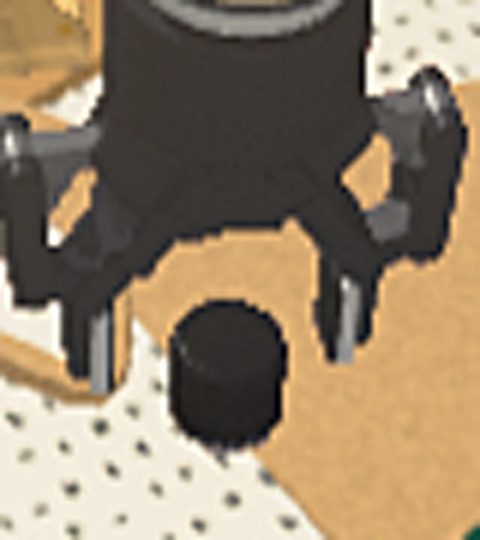

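View pics/t20.png

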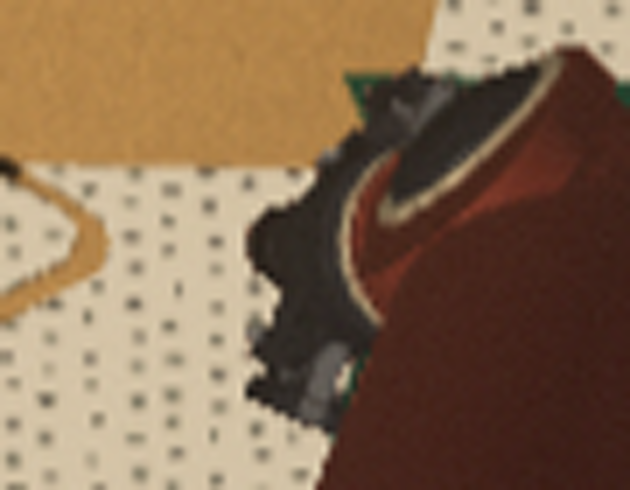

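Request:
{"name": "play_rows", "arguments": {"moves": [{"hand":-0.6,"offset":[0,2.5,6],"delta_rot":[0,0,0]},{"hand":-0.4,"offset":[0,2.5,6],"delta_rot":[0,0,0]},{"hand":-0.1,"offset":[0,2.5,6],"delta_rot":[0,0,0]},{"hand":0.1,"offset":[0,2.5,6],"delta_rot":[0,0,0]},{"hand":0.2,"offset":[0,2.5,6],"delta_rot":[0,0,0]},{"hand":0.4,"offset":[0,2.5,6],"delta_rot":[0,0,0]},{"hand":0.6,"offset":[0,2.5,6],"delta_rot":[0,0,0]},{"hand":1,"offset":[0,2.5,6],"delta_rot":[0,0,0]},{"hand":1,"offset":[0,2.5,6],"delta_rot":[0,0,0]}]}}

```text
clock: 11.5
tool_pos: [0.5424, -0.2849, -0.0193]
ee_rot: [[0.39, 0.921, 0.001], [0.921, -0.39, -0.0], [-0.0, 0.001, -1.0]]
wrist_force: [-0.3, 0.2, 6.6]
gripper_width: 0.0338
```

```bash
python3 - <<'E'
from h import *
from cell import viewer
goto([.543,-.284,-.025],-23)
S=viewer.snapshot('side');pickle.dump(S,open('side4.pkl','wb'))
crop(S,'s21',300,250,380,340,6)
E
```

```text
t 11.5 pos [ 0.5424 -0.2849 -0.0193] w 0.03380572331457694 F [-0.341   0.1926  6.6051] j [ 15.9322  48.4172  16.3667  99.1241 -21.2888  35.4757  21.5891]
off [1.1 0.2 5.7] rot [0.1 0.  0. ]
```

View pics/s21.png

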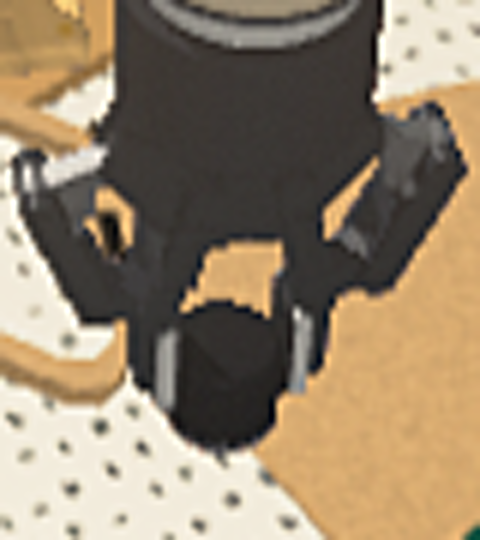

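Request:
{"name": "play_rows", "arguments": {"moves": [{"hand":1,"offset":[0,0,-6],"delta_rot":[0,0,0]},{"hand":1,"offset":[0,0,-25],"delta_rot":[0,0,0]},{"hand":1,"offset":[0,0,-60],"delta_rot":[0,0,0]},{"hand":1,"offset":[0,0,-100],"delta_rot":[0,0,0]},{"hand":1,"offset":[0,0,-130],"delta_rot":[0,0,0]},{"hand":1,"offset":[0,0,-130],"delta_rot":[0,0,0]},{"hand":1,"offset":[0,0,-130],"delta_rot":[0,0,0]}]}}

```text
clock: 12.25
tool_pos: [0.5419, -0.2844, 0.1103]
ee_rot: [[0.39, 0.921, 0.0], [0.921, -0.39, 0.0], [0.0, 0.0, -1.0]]
wrist_force: [-0.9, -0.2, -1.2]
gripper_width: 0.0333
```

```bash
python3 - <<'E'
from h import *
from cell import viewer
goto([.614,.0295,.11],-23)
S=viewer.snapshot('side');T=viewer.snapshot('top');pickle.dump(S,open('side4.pkl','wb'));pickle.dump(T,open('top4.pkl','wb'))
crop(S,'s22',300,200,380,300,6);crop(T,'t22',340,210,430,280,7)
E
```

```text
t 12.25 pos [ 0.5419 -0.2844  0.1103] w 0.03332261676454769 F [-0.8713 -0.2339 -1.1671] j [ 13.016   38.5109  21.1526  94.5944 -17.049   50.0938  18.03  ]
off [317.1 -56.1   0.4] rot [ 0. -0.  0.]
```

View pics/s22.png

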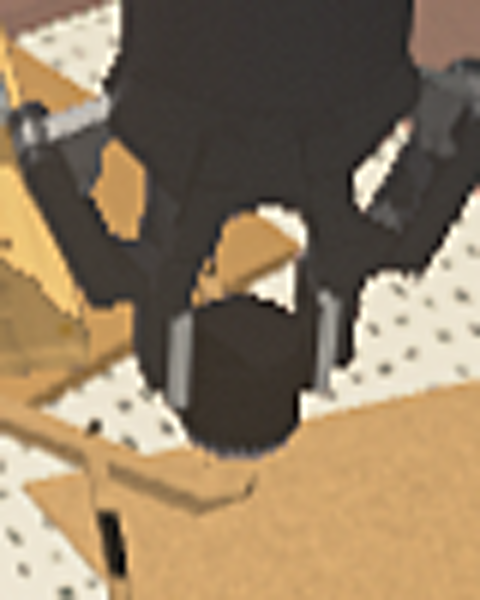

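View pics/t22.png

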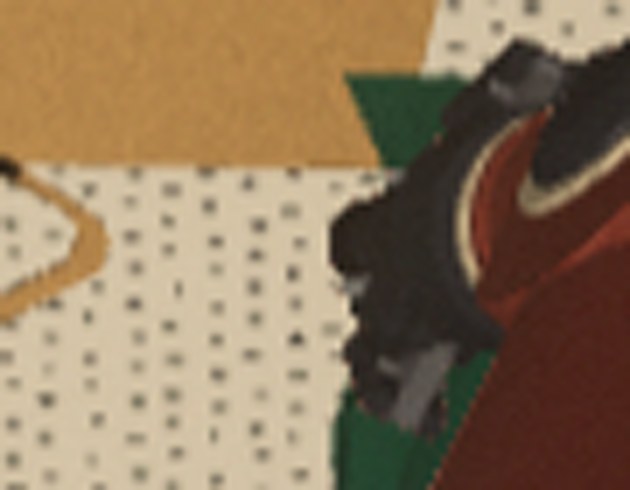

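Request:
{"name": "play_rows", "arguments": {"moves": [{"hand":1,"offset":[20,-3,-15],"delta_rot":[0,0,0]},{"hand":1,"offset":[60,-10,-20],"delta_rot":[0,0,0]},{"hand":1,"offset":[105,-19,-20],"delta_rot":[0,0,0]},{"hand":1,"offset":[150,-26,-20],"delta_rot":[0,0,0]},{"hand":1,"offset":[195,-34,-20],"delta_rot":[0,0,0]},{"hand":1,"offset":[240,-42,-20],"delta_rot":[0,0,0]},{"hand":1,"offset":[280,-50,-20],"delta_rot":[0,0,0]},{"hand":1,"offset":[305,-55,-20],"delta_rot":[0,0,0]},{"hand":1,"offset":[315,-56.5,-10],"delta_rot":[0,0,0]},{"hand":1,"offset":[315,-56.5,0],"delta_rot":[0,0,0]}]}}

```text
clock: 13.35
tool_pos: [0.6122, 0.029, 0.1079]
ee_rot: [[0.388, 0.922, -0.003], [0.922, -0.388, 0.0], [-0.001, -0.002, -1.0]]
wrist_force: [-0.7, -0.7, -1.4]
gripper_width: 0.0334
```

Request:
{"name": "play_rows", "arguments": {"moves": [{"hand":1,"offset":[0,0,10],"delta_rot":[0,0,0]},{"hand":1,"offset":[0,0,25],"delta_rot":[0,0,0]},{"hand":1,"offset":[0,0,25],"delta_rot":[0,0,0]},{"hand":1,"offset":[0,0,25],"delta_rot":[0,0,0]}]}}

```text
clock: 13.75
tool_pos: [0.6123, 0.025, 0.0845]
ee_rot: [[0.393, 0.919, -0.002], [0.919, -0.393, -0.001], [-0.002, -0.001, -1.0]]
wrist_force: [-0.4, -0.5, -0.3]
gripper_width: 0.0337
```

```bash
python3 - <<'E'
from h import *
from cell import viewer
goto([.6126,.0279,.11],-23)
S=viewer.snapshot('side');T=viewer.snapshot('top');pickle.dump(S,open('side5.pkl','wb'));pickle.dump(T,open('top5.pkl','wb'))
crop(S,'s23',240,130,330,240,5.4);crop(T,'t23',230,180,330,260,6)
crop(S,'s24',260,160,310,220,10)
E
```

```text
t 13.75 pos [0.6123 0.025  0.0845] w 0.03371944108926159 F [-0.3851 -0.5136 -0.3211] j [-17.3604  40.6213  21.7823  95.6625 -19.0222  47.5033 -10.5075]
off [  2.7  -0.9 -25.5] rot [-0.1  0.1 -0.2]
```

View pics/s24.png

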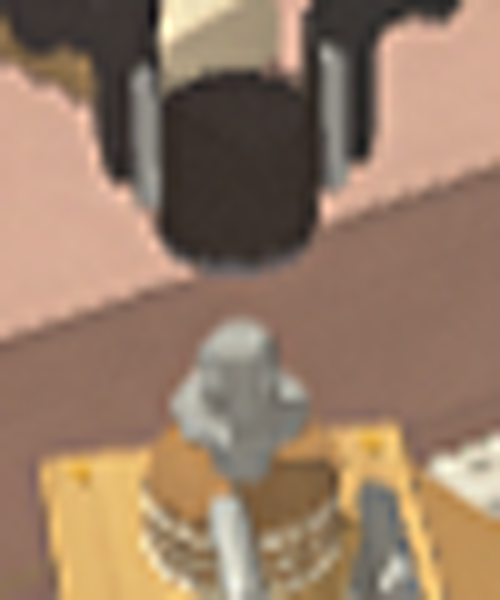

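View pics/t23.png

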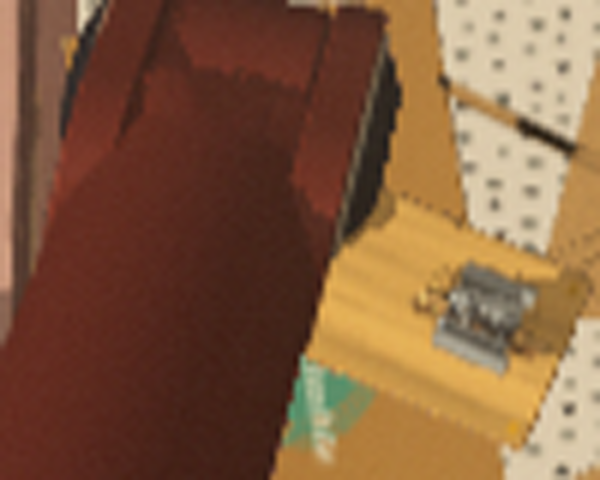

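```bash
python3 - <<'E'
from h import *
S=load('side5')
def low(c,r,z):
    a=np.linspace(0,2*np.pi,181); P=np.array([proj(S,[c[0]+r*np.cos(t),c[1]+r*np.sin(t),z]) for t in a]); return P[:,0].min(),P[:,0].max(),P[:,1].min(),P[:,1].max()
c=(.614,.0295)
for n,r,z in(('rim',.018,.1038),('top',.018,.1378),('shoulder',.016,.052),('tip',.0065,.0705),('tags',.0235,.033)):
    q=np.array(low(c,r,z)); print(n,'crop coords',(q[:2]-260+.5)*10-.5,(q[2:]-160+.5)*10-.5)
E
```

```text
rim crop coords [154.9457 313.5266] [172.8789 263.4216]
top crop coords [150.4944 312.0095] [ 48.3167 137.2439]
shoulder crop coords [169.998 307.159] [359.3201 441.7001]
tip crop coords [208.9226 265.1788] [319.4919 352.6948]
tags crop coords [140.3689 339.8715] [404.5736 526.4937]
```

```bash
python3 - <<'E'
from h import *
def ext(S,c,z0):
    a=np.linspace(0,2*np.pi,181); P=np.array([proj(S,[c[0]+.018*np.cos(t),c[1]+.018*np.sin(t),z]) for t in a for z in(z0,z0+.034)]); return P.min(0),P.max(0)
def mask(d,box):
    u0,v0,u1,v1=box;k=8
    im=cv2.resize(np.ascontiguousarray(d['img'][v0:v1,u0:u1]),None,fx=k,fy=k,interpolation=cv2.INTER_CUBIC)
    m=(im.max(2)<85).astype(np.uint8); ct,_=cv2.findContours(m,cv2.RETR_EXTERNAL,cv2.CHAIN_APPROX_NONE); c=max(ct,key=cv2.contourArea)[:,0,:]
    c=(c+.5)/k-.5+[u0,v0]; return c.min(0),c.max(0)
S0=load('side0');T0=load('top0');S5=load('side5')
print('rest obs',mask(S0,(320,290,358,335)),'pred',ext(S0,(.5435,-.283),0))
print('rest top obs',mask(T0,(368,230,398,262)),'pred',ext(T0,(.5435,-.283),0))
m=(S5['img'].max(2)<85)
print('held: col centre rows', [int(v) for v in range(160,195) if m[v,284]], [S5['img'][v,284].max() for v in range(162,190)])
print('pred',ext(S5,(.614,.0295),.1038))
E
```

```text
rest obs (array([327.8125, 299.6875]), array([347.3125, 324.4375])) pred (array([326.7759, 297.4819]), array([346.8409, 324.4772]))
rest top obs (array([375.0625, 238.4375]), array([389.5625, 250.3125])) pred (array([373.8973, 238.0419]), array([389.739 , 251.0935]))
held: col centre rows [167, 168, 169, 170, 171, 172, 173, 174, 175, 176, 177, 178, 179, 180, 181, 182, 183, 184, 185, 186] [np.uint8(164), np.uint8(163), np.uint8(164), np.uint8(166), np.uint8(147), np.uint8(63), np.uint8(56), np.uint8(61), np.uint8(60), np.uint8(62), np.uint8(62), np.uint8(62), np.uint8(61), np.uint8(59), np.uint8(60), np.uint8(58), np.uint8(58), np.uint8(59), np.uint8(59), np.uint8(60), np.uint8(59), np.uint8(60), np.uint8(59), np.uint8(59), np.uint8(80), np.uint8(123), np.uint8(149), np.uint8(145)]
pred (array([274.5994, 164.3817]), array([290.9027, 185.8922]))
```

Request:
{"name": "play_rows", "arguments": {"moves": [{"hand":1,"offset":[1,-0.5,5],"delta_rot":[0,0,0]},{"hand":1,"offset":[1,-0.5,10],"delta_rot":[0,0,0]},{"hand":1,"offset":[1,-0.5,18],"delta_rot":[0,0,0]},{"hand":1,"offset":[1,-0.5,25],"delta_rot":[0,0,0]},{"hand":1,"offset":[1,-0.5,25],"delta_rot":[0,0,0]},{"hand":1,"offset":[1,-0.5,25],"delta_rot":[0,0,0]}]}}

```text
clock: 14.45
tool_pos: [0.6128, 0.0285, 0.0597]
ee_rot: [[0.39, 0.921, -0.001], [0.921, -0.39, -0.0], [-0.0, -0.001, -1.0]]
wrist_force: [-1.0, -0.1, -0.0]
gripper_width: 0.034
```

```bash
python3 - <<'E'
from h import *
from cell import viewer
goto([.6126,.0279,.11],-23)
S=viewer.snapshot('side');pickle.dump(S,open('side5.pkl','wb'))
goto([.6126,.0279,.11],-23)
crop(S,'s25',260,160,310,220,10)
print(S['img'][165:205,284].max(1))
E
```

```text
t 14.45 pos [0.6128 0.0285 0.0597] w 0.03402695849152515 F [-0.968  -0.0546 -0.0131] j [-17.0694  42.4237  20.8256  96.6894 -19.9507  44.6184  -9.8574]
off [ -0.6   0.1 -50.3] rot [-0.  0.  0.]
t 14.5 pos [0.613  0.0285 0.0601] w 0.03369426396089057 F [ 0.4875 -0.4318 -0.2546] j [-17.0726  42.401   20.8316  96.67   -19.9494  44.6181  -9.8574]
off [ -0.7  -0.2 -49.9] rot [0. 0. 0.]
[163 159 151 140 142 142 142 145 147 142 108  51  59  60  60  61  62  60
  61  59  57  59  59  57  59  59  58  58  58  79 119 140 140 137 135 137
 135 129 125 131]
```

View pics/s25.png

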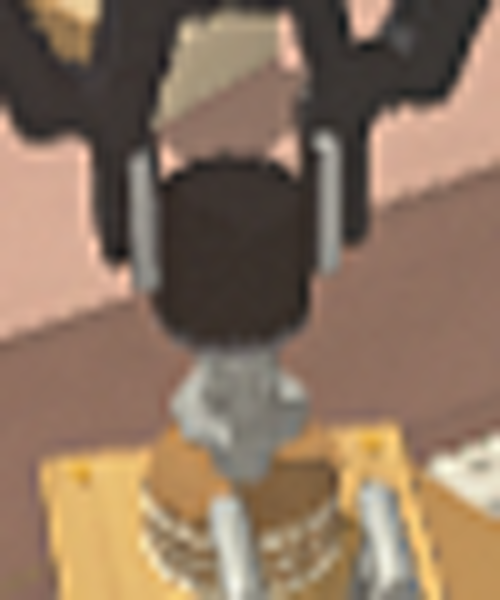

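```bash
python3 - <<'E'
from h import *
S=load('side5')
a=np.linspace(0,2*np.pi,181)
for c in((.614,.0295),(.615,.029)):
  for z in(.0793,):
    P=np.array([proj(S,[c[0]+.018*np.cos(t),c[1]+.018*np.sin(t),z]) for t in a]);print(c,P.min(0),P.max(0),proj(S,[*c,.0705]),proj(S,[*c,.052]))
im=S['img'].max(2)
for v in(178,182,186,190): print(v,im[v,268:300])
for v in (196,198,200): print(v,S['img'][v,270:300].max(1))
E
```

```text
(0.614, 0.0295) [275.3554 185.5402] [291.0086 194.7002] [283.2551 193.1517] [283.4075 199.5551]
(0.615, 0.029) [275.8407 185.5124] [291.4931 194.6712] [283.7376 193.1233] [283.8854 199.5266]
178 [235 106  55  56  50 146 152  76  47  50  59  60  60  62  60  61  60  61
  60  58  56  55  51  67 146 152  65  50  74 227 222 220]
182 [231 142  59  56  52 138 152 101  56  55  58  59  56  57  58  60  60  63
  60  60  57  56  51  69 146 153  65  52  67 145 144 141]
186 [218 227 176 110 143 113 145 112  57  56  57  56  57  59  59  58  59  58
  57  58  60  55  51  71 142 139 146 148 148 146 146 145]
190 [204 199 164 148 135 138 151  82  53  56  58  58  58  61  59  58  59  59
  58  59  58  55  48 149 146 143 145 143 145 145 143 142]
196 [142 141 142 143 142 143 145 144 145 156 153 129 138 150 140 137 132 119
 146 142 144 141 142 142 142 142 144 144 142 141]
198 [144 143 147 145 146 143 143 143 174 191 158 140 135 132 137 129 144 128
 173 179 150 143 143 142 143 144 144 145 143 145]
200 [145 145 145 147 146 145 143 175 184 187 152 117 114 133 137 133 125 113
 117 115 121 142 143 145 144 145 143 142 144 145]
```

Request:
{"name": "play_rows", "arguments": {"moves": [{"hand":1,"offset":[0,2,0],"delta_rot":[0,0,0]},{"hand":1,"offset":[0,2,4],"delta_rot":[0,0,0]},{"hand":1,"offset":[0,2,8],"delta_rot":[0,0,0]},{"hand":1,"offset":[0,2,11],"delta_rot":[0,0,0]},{"hand":1,"offset":[0,2,11],"delta_rot":[0,0,0]}]}}

```text
clock: 15.0
tool_pos: [0.6142, 0.0278, 0.0484]
ee_rot: [[0.39, 0.921, -0.002], [0.921, -0.39, 0.0], [-0.001, -0.001, -1.0]]
wrist_force: [-0.4, -0.3, -1.1]
gripper_width: 0.0335
```

```bash
python3 - <<'E'
from h import *
from cell import viewer
goto([.6126,.0279,.11],-23)
S=viewer.snapshot('side');pickle.dump(S,open('side5.pkl','wb'))
crop(S,'s26',260,160,310,220,10)
E
```

```text
t 15.0 pos [0.6142 0.0278 0.0484] w 0.03351494770796243 F [-0.3917 -0.2948 -1.1009] j [-16.7034  43.3901  20.3962  96.8322 -20.3367  43.5522  -9.4925]
off [ -0.6  -1.6 -61.6] rot [-0.1  0.   0. ]
```

View pics/s26.png

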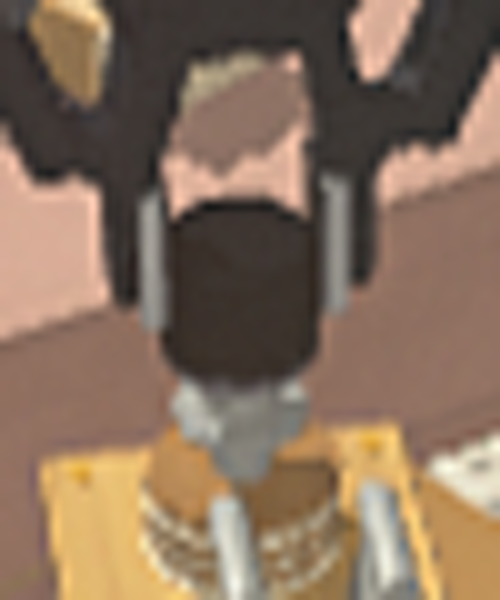

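Request:
{"name": "play_rows", "arguments": {"moves": [{"hand":1,"offset":[0,0,2],"delta_rot":[0,0,0]},{"hand":1,"offset":[0,0,4],"delta_rot":[0,0,0]},{"hand":1,"offset":[0,0,6],"delta_rot":[0,0,0]},{"hand":1,"offset":[0,0,6],"delta_rot":[0,0,0]}]}}

```text
clock: 15.45
tool_pos: [0.6153, 0.0287, 0.0443]
ee_rot: [[0.39, 0.921, 0.001], [0.921, -0.39, 0.002], [0.002, 0.0, -1.0]]
wrist_force: [-1.2, 1.3, 6.2]
gripper_width: 0.0332
```

Request:
{"name": "play_rows", "arguments": {"moves": [{"hand":1,"offset":[0,0,2],"delta_rot":[0,0,0]},{"hand":1,"offset":[0,0,4],"delta_rot":[0,0,0]},{"hand":1,"offset":[0,0,6],"delta_rot":[0,0,0]},{"hand":1,"offset":[0,0,6],"delta_rot":[0,0,0]}]}}

```text
clock: 15.85
tool_pos: [0.6148, 0.029, 0.0364]
ee_rot: [[0.389, 0.921, 0.0], [0.921, -0.389, 0.001], [0.001, -0.0, -1.0]]
wrist_force: [2.1, 2.1, -6.8]
gripper_width: 0.0336
```

Request:
{"name": "play_rows", "arguments": {"moves": [{"hand":1,"offset":[0,0,2],"delta_rot":[0,0,0]},{"hand":1,"offset":[0,0,4],"delta_rot":[0,0,0]},{"hand":1,"offset":[0,0,6],"delta_rot":[0,0,0]},{"hand":1,"offset":[0,0,7],"delta_rot":[0,0,0]},{"hand":1,"offset":[0,0,7],"delta_rot":[0,0,0]}]}}

```text
clock: 16.35
tool_pos: [0.6148, 0.0281, 0.0326]
ee_rot: [[0.39, 0.921, 0.0], [0.921, -0.39, 0.002], [0.002, -0.0, -1.0]]
wrist_force: [-4.0, 1.1, 13.2]
gripper_width: 0.0337
```

Request:
{"name": "play_rows", "arguments": {"moves": [{"hand":1,"offset":[0,0,2],"delta_rot":[0,0,0]},{"hand":1,"offset":[0,0,2],"delta_rot":[0,0,0]},{"hand":1,"offset":[0,0,2],"delta_rot":[0,0,0]}]}}

```text
clock: 16.65
tool_pos: [0.6149, 0.0281, 0.0325]
ee_rot: [[0.39, 0.921, 0.001], [0.921, -0.39, 0.002], [0.002, -0.0, -1.0]]
wrist_force: [-7.5, 2.6, 23.6]
gripper_width: 0.0338
```

```bash
python3 - <<'E'
from h import *
from cell import viewer
goto([.6126,.0279,.11],-23)
S=viewer.snapshot('side');T=viewer.snapshot('top')
goto([.6126,.0279,.11],-23)
crop(S,'s27',260,160,320,250,6.5);crop(T,'t27',240,180,400,290,4.8)
E
```

```text
t 16.65 pos [0.6149 0.0281 0.0325] w 0.03376543697038109 F [-7.4618  2.6061 23.5737] j [-16.2475  44.582   19.704   97.3849 -21.0597  41.6708  -8.8656]
off [ -0.9  -2.  -77.5] rot [-0.  -0.1  0. ]
t 16.75 pos [0.6149 0.0281 0.0325] w 0.03392948360241676 F [-7.6102  3.3206 23.2988] j [-16.2465  44.5821  19.703   97.384  -21.0573  41.6663  -8.8659]
off [ -0.9  -2.  -77.5] rot [-0.  -0.1  0. ]
```

View pics/s27.png

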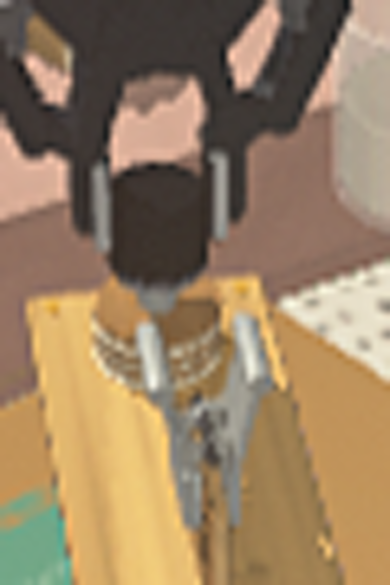

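View pics/t27.png

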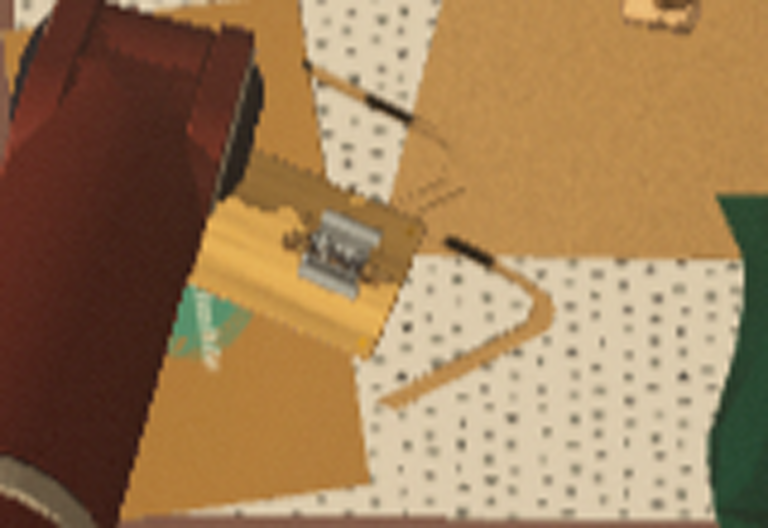

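```bash
python3 -c "
from cell import arm
print(arm.close_job()); print(arm.observe()['wrist_force'])"
```

```text
the job is handed in; nothing more can be done
None
the job is handed in; nothing more can be done
```

The steel clip is clamped on the board and let go, and the cap is snapped onto the stud. I handed the job in at about 16.8 s, still gripping the cap and pressing it down; no verdict was reported.

**Clip:** I left both pink look-alikes alone. The last picture shows the clip on the board. When I measured it after release, its tips were about 18–20 mm below the top edge and within about 3 mm of the middle.

**Cap:** It met the balls at about 6 N, then the force reversed to −7 N as it snapped over. Raising the press from 13 N to 23 N lowered it by only 0.1 mm, so it is seated hard. By its grasp height, the rim is within about 0.5 mm of the shoulder. At hand-in it was gripped at 34 mm opening and pressed with about 23 N.

**Bystanders:** I never touched the candle jar, soap or stamp. I did not measure their positions again at the end.

**What disagreed:**
- **Fingertip height:** The pictures showed the fingertips about 30 mm higher than the reported tool position. My first try at the clip closed in empty air above it, so I set the grasp heights from the pictures instead.
- **Cap width:** The gripper read about 34 mm on the 36 mm cap.
- **Sideways force:** About 8 N of sideways force remained while pressing.

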